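Set the swing bar and feed reagent cartridges through the barcode reader

TASK

Swing the steel bar about its notched end, keeping the notch on the brass post, until it lies against the red stop pin and forms the near side of the feed lane; leave it there. Then stand every reagent cartridge on the bench upright in the lane on the loading side and use the push stick to push them all clear through the reader's arch, never touching a cartridge inside or beyond the arch with the fingers. Finally put the push stick back flat in its black rest tray, and leave the other lab things where they are.

Things in the scene. Friction and masses are not known exactly. Their poses are not given: they have to be found in the camera images.
- reader: White barcode reader and feed lane, fixed. Origin on the bench top under the centre of its arch; x = feed direction along the lane's centre line, y left of that, z up. The arch is a tunnel 60 mm long (x -30 to +30), inside 40 mm wide and 52 high, outside 56 wide and 64 high. Loading side: x below -30 mm. The lane's floor is the bench (z 0).
- rail (a point): Middle of the inner face of the fixed aluminium rail on the loading side, at half height: rail 12 mm high, reader x -235 to -30 mm, inner face at reader y -18.5 mm. The lane's other side is open until the bar is set there.
- exit (a point): Centre of the exit lane floor, reader x +140 mm: two rails 12 mm high, inner faces at reader y +-20 mm, from the arch to an end wall at reader x +250 mm.
- post (a point): Centre of the top of the brass pivot post, 11 mm diameter, 18 mm tall, at reader x -48, y +31.5 mm.
- pin (a point): Centre of the top of the red stop pin, 10 mm diameter, 18 mm tall, at reader x -222, y +29.5 mm.
- bar_notch (a point): Centre of the bar's notch (14 mm wide, 15 deep, open at the end, two prongs that straddle the post, 1.5 mm play all round), 8.5 mm up; it lies on the post's axis. Same axes as bar_mid.
- bar_mid (a point): Loose steel swing bar, yellow band, 193 x 26 x 17 mm, 0.55 kg, flat on the bench. Point on its centre line, 8.5 mm up, 88.5 mm from the notch; x along the bar to the notch. In line = parallel to reader x, this point at reader y +31.5 mm, and the tongue at its free end (10 mm wide, outer half) on the pin. Starts swung out 17 to 37 degrees towards reader +y; only friction (about 4 N) holds it.
- rest: Black open rest tray for the push stick, fixed, 225 x 60 mm outside, rim 12 mm high and 4 mm thick, inner floor 4 mm above the bench. Origin under its centre, x along its length.
- stick_grip (a point): Push stick: grey flat blade 185 mm long, 28 wide, 12 high, with an upright red handle 22 mm (along) x 24 mm (across) up to 80 mm above the underside; 0.12 kg. Point on the handle's axis 55 mm above the underside. x axis towards the pushing tip, 160 mm ahead of the handle's axis; the back end is 25 mm behind it. Starts on its blade in the rest tray.
- stick_mid (a point): Middle of the push stick's blade, 6 mm above its underside, 67.5 mm ahead of the handle's axis; same axes.
- pink_mid (a point): Reagent cartridge with pink body (36 mm long along x, 30 mm wide, 16 mm high) and a white upright grip tab on top (26 mm long along x, 12 mm thick across y, from 16 to 36 mm height); 0.05 kg. The point is its centre, 18 mm above its underside. It may be absent.
- green_mid (a point): Reagent cartridge with green body (36 mm long along x, 30 mm wide, 16 mm high) and a white upright grip tab on top (26 mm long along x, 12 mm thick across y, from 16 to 36 mm height); 0.05 kg. The point is its centre, 18 mm above its underside. It may be absent.
- orange_mid (a point): Reagent cartridge with orange body (36 mm long along x, 30 mm wide, 16 mm high) and a white upright grip tab on top (26 mm long along x, 12 mm thick across y, from 16 to 36 mm height); 0.05 kg. The point is its centre, 18 mm above its underside. It may be absent.
- blue_mid (a point): Reagent cartridge with blue body (36 mm long along x, 30 mm wide, 16 mm high) and a white upright grip tab on top (26 mm long along x, 12 mm thick across y, from 16 to 36 mm height); 0.05 kg. The point is its centre, 18 mm above its underside. It may be absent.
- yellow_mid (a point): Reagent cartridge with yellow body (36 mm long along x, 30 mm wide, 16 mm high) and a white upright grip tab on top (26 mm long along x, 12 mm thick across y, from 16 to 36 mm height); 0.05 kg. The point is its centre, 18 mm above its underside. It may be absent.
- purple_mid (a point): Reagent cartridge with purple body (36 mm long along x, 30 mm wide, 16 mm high) and a white upright grip tab on top (26 mm long along x, 12 mm thick across y, from 16 to 36 mm height); 0.05 kg. The point is its centre, 18 mm above its underside. It may be absent.
- tip_box: Bystander to leave alone: green pipette-tip box, 85 x 125 x 52 mm. Origin at the centre of its underside.
- amber_bottle: Bystander to leave alone: amber glass bottle with blue cap, 60 mm across, 110 mm tall. Origin at the centre of its underside.
- jar: Bystander to leave alone: jar with steel lid, 70 mm across, 70 mm tall. Origin at the centre of its underside.

How it is judged (in metres and radians):
On the way, in this order (a step that is already met when the one before it is completed fails the run):
1. the swing bar is in line with the lane, its notch on the post (angle between the x axis of bar_mid and the x axis of reader, either way round below 0.04 rad and horizontal distance between bar_notch and post below 0.012 m and y of bar_mid in the frame of reader between 0.0245 and 0.0385 m), for 0.3 s.
2. every cartridge has passed clear through the arch (x of pink_mid in the frame of reader between 0.047 and 0.255 m and y of pink_mid in the frame of reader between -0.012 and 0.012 m and z of pink_mid in the frame of reader between 0.01 and 0.026 m and angle between each of pink_mid, green_mid, orange_mid, blue_mid, yellow_mid, purple_mid's own z axis and vertical below 0.15 rad and x of green_mid in the frame of reader between 0.047 and 0.255 m and y of green_mid in the frame of reader between -0.012 and 0.012 m and z of green_mid in the frame of reader between 0.01 and 0.026 m and x of orange_mid in the frame of reader between 0.047 and 0.255 m and y of orange_mid in the frame of reader between -0.012 and 0.012 m and z of orange_mid in the frame of reader between 0.01 and 0.026 m and x of blue_mid in the frame of reader between 0.047 and 0.255 m and y of blue_mid in the frame of reader between -0.012 and 0.012 m and z of blue_mid in the frame of reader between 0.01 and 0.026 m and x of yellow_mid in the frame of reader between 0.047 and 0.255 m and y of yellow_mid in the frame of reader between -0.012 and 0.012 m and z of yellow_mid in the frame of reader between 0.01 and 0.026 m and x of purple_mid in the frame of reader between 0.047 and 0.255 m and y of purple_mid in the frame of reader between -0.012 and 0.012 m and z of purple_mid in the frame of reader between 0.01 and 0.026 m), for 0.2 s.
At the end, for the whole second after the job is handed in: Bar parallel to the lane within 0.04 rad, its middle within 7 mm of in line, notch within 12 mm of the post; every cartridge upright between the exit rails, centre over 47 mm past the arch centre; stick on its blade in the tray, its middle within 20 mm along and 15 mm across of centre; all at rest (all of step 1 and all of step 2 and x of stick_mid in the frame of rest between -0.02 and 0.02 m and y of stick_mid in the frame of rest between -0.015 and 0.015 m and z of stick_mid in the frame of rest below 0.018 m and angle between stick_mid's own z axis and vertical below 0.1 rad and linear speed of each of stick, cart_pink, cart_green, cart_orange, cart_blue, cart_yellow, cart_purple below 0.02 m/s); the robot touches nothing.
It fails at once if the bar's notched end leaves the post (more than 25 mm) (horizontal distance between bar_notch and post above 0.025 m).
It fails at once if a cartridge is handled with the fingers inside or beyond the arch ((x of pink_mid in the frame of reader above 0 m and y of pink_mid in the frame of reader between -0.03 and 0.03 m and contact force between the fingers and cart_pink above 0.5 N) or (x of green_mid in the frame of reader above 0 m and y of green_mid in the frame of reader between -0.03 and 0.03 m and contact force between the fingers and cart_green above 0.5 N) or (x of orange_mid in the frame of reader above 0 m and y of orange_mid in the frame of reader between -0.03 and 0.03 m and contact force between the fingers and cart_orange above 0.5 N) or (x of blue_mid in the frame of reader above 0 m and y of blue_mid in the frame of reader between -0.03 and 0.03 m and contact force between the fingers and cart_blue above 0.5 N) or (x of yellow_mid in the frame of reader above 0 m and y of yellow_mid in the frame of reader between -0.03 and 0.03 m and contact force between the fingers and cart_yellow above 0.5 N) or (x of purple_mid in the frame of reader above 0 m and y of purple_mid in the frame of reader between -0.03 and 0.03 m and contact force between the fingers and cart_purple above 0.5 N)).
It fails at once if the tip box, the bottle or the jar is moved more than 20 mm (distance of any of tip_box, amber_bottle, jar from where it was at the start of the episode above 0.02 m).
Of cart_pink, cart_green, cart_orange, cart_blue, cart_yellow, cart_purple only 4 to 5 are there at a start; the rules pass over those that are not, and their reading is None.
At some moment in a run one of cart_pink, cart_green, cart_orange, cart_blue, cart_yellow, cart_purple may be knocked a few centimetres aside while the robot is not near it.
Once in a run the grip may slacken for a moment while it holds something.
It also fails if it takes over 210 s, if anything falls off the work surface, if the arm or the gripper's body presses on something with over 40 N, if the wrist force passes 120 N, or if a joint passes its speed limit or range.

ROBOT

A 6-joint arm with a two-finger parallel gripper is mounted at the origin on the work surface. World frame = base frame: x ahead of the robot, y to its left, z up, the work surface at z = 0. Lengths are in mm, angles in rad, forces in N, time in s.
With the tool pointing down it reaches from about 425 to 950 mm from the base axis. Payload 3.5 kg.
Tool frame: the origin (TCP) lies on the centre line of the jaws, within the pads' length; the fingertips stand 17 mm ahead of it and the grasp point (between the pads) lies 2 mm behind it (robot.tip_extent is the distance from the TCP to the fingertips, in mm); z points along the fingers, y is the line along which they close (so a half turn about z gives the same grasp; the last joint's range is limited). The gripper opens to 85 mm and grips with 20 to 120 N. Pads are 22 mm wide; open, the fingers measure 114 mm over their backs; the gripper's body (76 mm by 85 mm) begins 54 mm behind the grasp point. The pads swing forward as they close: fully open they stand 13 mm farther back than shut.
Start: joints at [-1.309, 0.286, 1.577, -0, 1.279, -0.15], TCP at [270.196, -618.547, 248.325] pointing down, gripper open.
Joint ranges: [-2.77, 2.77], [-0.9, 2.22], [0.21, 2.48], [-1.53, 4.67], [0.24, 2.81], [-2.84, 2.84]. Speed limits (rad/s): [2.79, 2.79, 3.14, 3.14, 3.14, 3.14].

INTERFACE

Orientations are given as a unit quaternion [x, y, z, w].
In Python, from rig import observe, vision, ticket, robot gives the robot as it stands.
- The arm moves only by the shell command python3 -m inch 'ROWS' [FORCE]. ROWS is JSON, a list of rows, each a list of 3 entries, a list of its own where there are three numbers: the shift along the tool's x, y, z each as a share of 0.8 m, from -1 to 1, then the turn, a rotation vector about the tool's x, y, z each as a share of 180 degrees, from -1 to 1, then the gripper's target within -1 to 1 (fully open at 1, half-way at 0, shut at -1). A call has 1 to 8 rows; each row is the pose to reach, as a shift and turn from the pose commanded when the call began, along the tool's axes at that moment, turning the shorter way round; what a row does not reach only later rows make up. A row lasts 1/10 s, in which the tool goes at most 50 mm and 8.59 degrees, less where a joint would pass 70% of its speed; a pose out of reach is approached as far as the arm can. A call with a number of a shift or a turn outside -1 to 1 is refused whole. A call with a gripper value outside its range is refused whole. The fingers move at their own pace and stop on an object; FORCE is the grip in N (left out, the last holds). Time passes only in rows, so rows that repeat a pose let the fingers close. It gives the time, the measured TCP pose, the force, the opening and the grip force at its end, in the units of the state.
- observe(): the state, without advancing time (a new reading comes with each control period).
- vision.grab_frame(name): name is "side" or "top" or "wrist"; returns a dict with "color" (400x640x3 uint8, blue, green, red), "fx", "fy", "cx", "cy" (pixels), "extrinsics" (4x4, takes a point from camera to world coordinates). Camera axes: x right, y up, looking along -z (the intrinsics and any distortion apply to the point x, -y, -z); pixel columns grow to the right and rows downward; lengths in mm; the calibration is good to about 2 mm. A picture is of the moment at which its call begins. There is no depth.
- ticket.finish_job(): hands the job in; it is judged then, once.
The state is a dict: "time": time; "joints": joint angles; "dq": joint speeds; "effort": joint torques, N m; "eef_pos": TCP position; "eef_rot": TCP orientation; "ft_force": force on the tool from outside, world axes, zero at the start; "wrist_torque": the same for the moment, N m; "opening": finger opening in mm; "finger_force": force on a finger pad.
Only numpy, scipy, OpenCV 4.12 (cv2) and the standard library are available. Lean on these libraries where they do the work, as an engineer would, in place of code of your own. Each camera call takes 0.05 s, during which the arm holds its last target. There are 200 camera calls.

## Working session

There is one attempt and no reset: what is moved stays moved. The work goes in short steps, Python scripts to look and compute and a shell command to move; the robot and the scene stay as the last step left them, time stands still between calls to the robot, and variables do not carry over. Pictures are saved under pics/ and viewed, at most 14 in all, crops included, and the job is handed in when it is done.

```bash
mkdir -p pics; ls; python3 - <<'E'
from rig import observe, vision
import cv2
s=observe(); print({k:(v if not hasattr(v,'tolist') else v.tolist()) for k,v in s.items()})
for n in("top","side"):
    f=vision.grab_frame(n); cv2.imwrite(f"pics/{n}0.png",f["color"]); print(n,f["fx"],f["fy"],f["cx"],f["cy"],f["extrinsics"], [k for k in f])
E
```

```text
pics
{'time': 0.0, 'joints': [-1.3090088133281872, 0.2871871981515378, 1.5781642662977768, 3.325924683853934e-05, 1.2786255841099827, -0.15002751201913117], 'dq': [0.0006184928329694777, 0.002250346339313474, 0.0011761911781959999, 3.033635378042561e-05, 0.0005935154294927358, -3.915860967320533e-05], 'effort': [3.6889221064484445e-05, -40.59805512428284, -29.26234781742096, -0.0001171284202428069, 0.005862982361577451, -3.182014225444618e-06], 'eef_pos': [270.0399730206953, -617.957241198389, 246.93968199178167], 'eef_rot': [0.9788761289897953, 0.20445073368996616, -5.0691009861593814e-05, -0.001191225423591161], 'ft_force': [-0.4997880567560624, -0.15023401937467126, -0.27360171178941006], 'wrist_torque': [0.018771831386854614, 0.018473659218304017, -0.024599958110860815], 'finger_force': 0.0, 'opening': 84.9592850773837}
top 512.1568750312656 512.1568750312656 323.71840382433095 202.77770879478538 [[ 1.04577058e-02  9.90590037e-01 -1.36462507e-01  3.96037436e+02]
 [-9.99939522e-01  1.08244251e-02  1.94554773e-03  1.49519033e+00]
 [ 3.40436838e-03  1.36433908e-01  9.90643326e-01  1.37391803e+03]
 [ 0.00000000e+00  0.00000000e+00  0.00000000e+00  1.00000000e+00]] ['color', 'fx', 'fy', 'cx', 'cy', 'extrinsics']
side 464.3756141356743 464.3756141356743 322.9176095878199 204.60740547538646 [[ 8.57528111e-01  4.03509343e-01 -3.19101471e-01  5.75410105e+01]
 [-5.14436602e-01  6.71748677e-01 -5.33018477e-01 -8.29990948e+02]
 [-7.21944422e-04  6.21235805e-01  7.83623350e-01  1.26624908e+03]
 [ 0.00000000e+00  0.00000000e+00  0.00000000e+00  1.00000000e+00]] ['color', 'fx', 'fy', 'cx', 'cy', 'extrinsics']
```

View pics/top0.png

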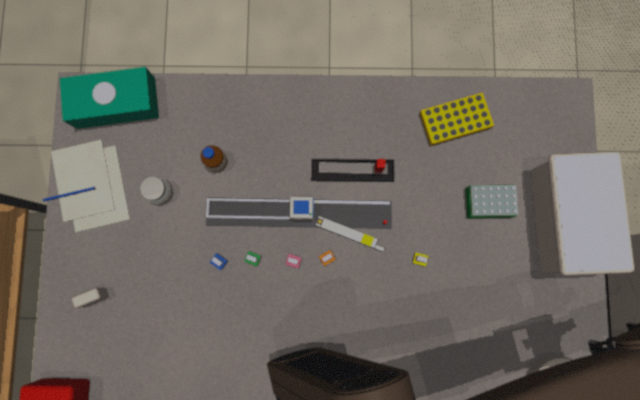

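View pics/side0.png

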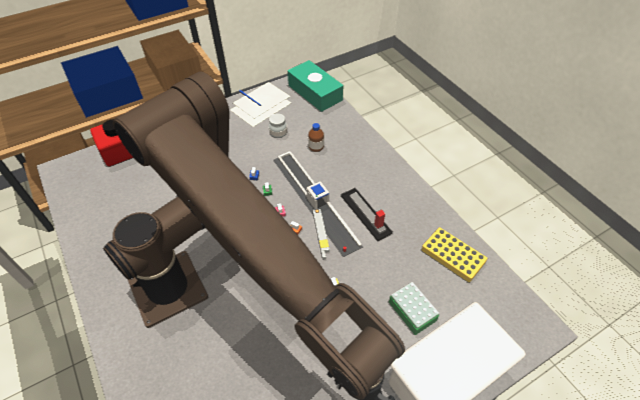

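The top view shows the arch at (301,208), the loading lane to its right with the pin at (385,222), the swung bar from (319,222) to (383,248), and the tray with the stick (handle at 381,165). There are five cartridges: blue (218,261), green (252,258), pink (293,261), orange (327,257) and yellow (421,259). The side view is mostly blocked by the arm.

```bash
cat > h.py <<'E'
import numpy as np, cv2
from rig import observe, vision
from scipy.spatial.transform import Rotation as R
def grab(n,save=None):
    f=vision.grab_frame(n)
    if save: cv2.imwrite(f"pics/{save}.png",f["color"])
    return f
def w(f,p,z):
    """pixel -> world point on plane z"""
    d=np.array([(p[0]-f["cx"])/f["fx"],-(p[1]-f["cy"])/f["fy"],-1.]); E=np.array(f["extrinsics"])
    d=E[:3,:3]@d; o=E[:3,3]; return (o+d*(z-o[2])/d[2])
def px(f,P):
    E=np.array(f["extrinsics"]); c=E[:3,:3].T@(np.array(P,float)-E[:3,3])
    return np.array([f["cx"]+f["fx"]*c[0]/-c[2], f["cy"]+f["fy"]*c[1]/c[2]])
HUE=dict(blue=(105,130),green=(60,85),pink=(165,177),orange=(8,18),yellow=(23,33),purple=(132,160))
def blobs(f,lo,hi,smin=90,vmin=60,amin=8):
    h=cv2.cvtColor(f["color"],cv2.COLOR_BGR2HSV)
    m=cv2.inRange(h,(lo,smin,vmin),(hi,255,255))
    n,l,st,c=cv2.connectedComponentsWithStats(m)
    return [(int(st[i,4]),c[i].round(1).tolist(),cv2.minAreaRect(np.argwhere(l==i)[:,::-1].astype(np.float32))) for i in range(1,n) if st[i,4]>=amin]
def rel(pos,yaw):
    """shares for tool down at pos (mm) with tool x at world yaw (deg)"""
    s=observe(); r=R.from_quat(s["eef_rot"]); y=np.radians(yaw)
    t=R.from_matrix(np.array([[np.cos(y),np.sin(y),0],[np.sin(y),-np.cos(y),0],[0,0,-1]]))
    d=r.inv().apply(np.array(pos)-s["eef_pos"])/800; v=(r.inv()*t).as_rotvec()/np.pi
    print("rel",d.round(4).tolist(),v.round(4).tolist())
E
python3 - <<'E'
from h import *
f=grab("top"); 
for k,(a,b) in HUE.items():
    for B in blobs(f,a,b):
        if B[0]<900 and 190<B[1][0]<450 and 140<B[1][1]<290: print(k,B[0],B[1],np.round(B[2][1],1),round(B[2][2]),w(f,B[1],16)[:2].round(1))
for B in blobs(f,0,6)+blobs(f,177,180):
    if 190<B[1][0]<450 and 140<B[1][1]<290: print('red',B[0],B[1],w(f,B[1],18)[:2].round(1),w(f,B[1],80)[:2].round(1))
for p in [(301,208)]: print(w(f,p,64))
c=f["color"][145:280,195:445]; cv2.imwrite("pics/c1.png",cv2.resize(c,None,fx=3.2,fy=3.2,interpolation=cv2.INTER_CUBIC))
f=grab("wrist","w0"); print(f["fx"],f["extrinsics"])
E
```

```text
blue 101 [208.0, 152.2] [10. 10.] 90 [718.1 314. ]
blue 193 [301.0, 206.9] [12. 14.] 90 [571.3  59.4]
blue 99 [219.1, 261.5] [13.6 11.8] 37 [424.  272.6]
green 80 [253.2, 258.7] [13.2 11. ] 22 [432.3 183.1]
pink 78 [293.5, 261.0] [13.  10.8] 18 [427.4  76.8]
orange 261 [213.7, 158.3] [19.9 21.9] 55 [701.4 297.9]
orange 123 [326.7, 257.5] [12.1 14.3] 63 [437.5 -10.6]
yellow 13 [319.4, 221.4] [3. 3.] 90 [532.9   9.8]
yellow 119 [366.8, 239.6] [10.8 11. ] 22 [ 485.8 -116.4]
yellow 122 [419.2, 259.0] [14.8 12.1] 14 [ 436.1 -254.6]
red 126 [379.9, 164.6] [ 688.6 -151.8] [ 675.2 -144.8]
red 18 [384.8, 221.6] [ 534.1 -164.2] [ 527.7 -156.6]
[562.25226109  57.34071852  64.        ]
304.346685436605 [[ 4.00446816e-01  8.70753427e-01  2.85360855e-01  3.42504697e+02]
 [-9.16318970e-01  3.81000643e-01  1.23280391e-01 -5.87428824e+02]
 [-1.37584689e-03 -3.10848805e-01  9.50458378e-01  3.74893155e+02]
 [ 0.00000000e+00  0.00000000e+00  0.00000000e+00  1.00000000e+00]]
```

View pics/c1.png

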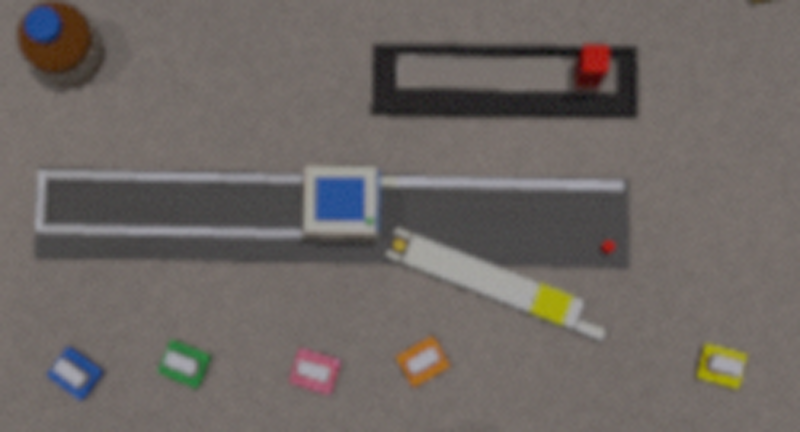

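The crop shows the brass post inside the notch at crop (400,245), the pin at (608,246) and the stick handle at the tray's right end. Pin to post measures 174 mm, which matches the given layout. I'll go to the bar now.

```bash
python3 - <<'E'
from h import *
rel([445,-112,200],89.6)
E
```

```text
rel [0.4536, -0.4922, 0.0601] [-0.0004, -0.0003, -0.3667]
```

```bash
R='x'; python3 -m inch '[[[0.454,-0.492,0.06],[0,0,-0.367],-1],[[0.454,-0.492,0.06],[0,0,-0.367],-1],[[0.454,-0.492,0.06],[0,0,-0.367],-1],[[0.454,-0.492,0.06],[0,0,-0.367],-1],[[0.454,-0.492,0.06],[0,0,-0.367],-1],[[0.454,-0.492,0.06],[0,0,-0.367],-1],[[0.454,-0.492,0.06],[0,0,-0.367],-1],[[0.454,-0.492,0.06],[0,0,-0.367],-1]]' 60
python3 -c "
from h import *
rel([445,-112,200],89.6)"
```

```text
time: 1.0
eef_pos: [400.7, -240.1, 212.5]
eef_rot: [0.708, 0.707, 0.0, 0.0]
ft_force: [0.7, 0.6, 0.3]
opening: 0.0
finger_force: 0.0
rel [0.1602, 0.0551, 0.0156] [0.0002, 0.0001, 0.0017]
```

```bash
python3 -m inch '[[[0.16,0.055,0.0156],[0,0,0.0017],-1],[[0.16,0.055,0.0156],[0,0,0.0017],-1],[[0.16,0.055,0.0156],[0,0,0.0017],-1],[[0.16,0.055,0.0156],[0,0,0.0017],-1],[[0.16,0.055,0.0156],[0,0,0.0017],-1],[[0.16,0.055,0.0156],[0,0,0.0017],-1]]' 60
python3 - <<'E'
from h import *
f=grab("wrist","w1"); t=grab("top","t1")
for P in [(534,-164,18),(532.7,9.7,18),(485.8,-116.4,17),(565,57,64)]: print(P,px(f,P).round())
for k in("yellow","orange","pink"):
    for B in blobs(f,*HUE[k],amin=60): print(k,B[0],B[1],w(f,B[1],16)[:2].round(1),w(f,B[1],18)[:2].round(1))
for B in blobs(f,0,6,amin=40)+blobs(f,177,180,amin=40): print('red',B[0],B[1],w(f,B[1],18)[:2].round(1))
for p in [(201,197),(201,204),(220,200),(389,205),(389,199)]: print(p,w(t,p,12)[:2].round(1))
E
```

```text
time: 1.6
eef_pos: [445.3, -115.1, 200.3]
eef_rot: [0.711, 0.703, -0.0, 0.0]
ft_force: [0.1, -0.1, -0.2]
opening: 0.0
finger_force: 0.0
(534, -164, 18) [399. 225.]
(532.7, 9.7, 18) [411.  50.]
(485.8, -116.4, 17) [356. 183.]
(565, 57, 64) [480. -34.]
yellow 92 [412.3, 49.7] [534.3  10.1] [533.7   9.8]
yellow 717 [356.0, 183.8] [ 485.8 -117.2] [ 485.5 -116.7]
yellow 6135 [599.6, 346.5] [ 802.3 -334.7] [ 800.  -332.8]
orange 879 [308.3, 76.1] [437.6 -11.4] [437.7 -11.5]
red 2024 [564.7, 223.1] [ 715.2 -163.7]
red 115 [398.1, 223.9] [ 532.9 -162.5]
(201, 197) [595.7 328.6]
(201, 204) [576.7 327.8]
(220, 200) [588.1 277.3]
(389, 205) [ 579.5 -176.4]
(389, 199) [ 595.8 -176.6]
```

View pics/w1.png

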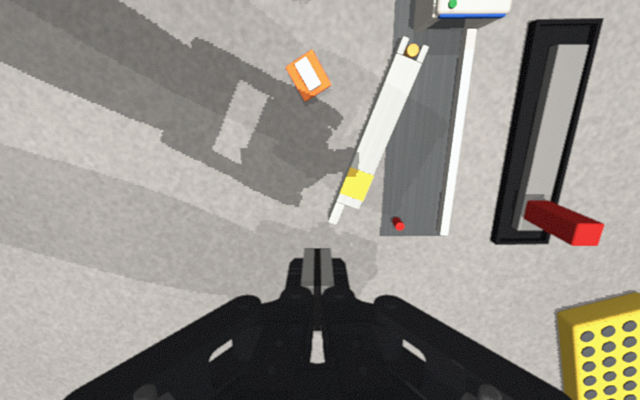

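The wrist view shows the bar, with its yellow band at (356,184), the post at (412,50) and the pin at (398,224). It agrees with the top view to about 1.5 mm. Next I'll descend on the near side of the bar.

```bash
python3 -m inch '[[[0,0,0.222],[0,0,0],-1],[[0,0,0.222],[0,0,0],-1],[[0,0,0.222],[0,0,0],-1],[[0,0,0.222],[0,0,0],-1],[[0,0,0.222],[0,0,0],-1]]' 60
python3 -m inch '[[[0,0.01,0],[0,0,0],-1],[[0,0.02,0],[0,0,0],-1],[[0,0.03,0],[0,0,0],-1],[[0,0.04,0],[0,0,0],-1],[[0,0.044,0],[0,0,0],-1],[[0,0.048,0],[0,0,0],-1],[[0,0.05,0],[0,0,0],-1],[[0,0.05,0],[0,0,0],-1]]'
python3 - <<'E'
from h import *
f=grab("wrist","w2"); 
for B in blobs(f,*HUE["yellow"],amin=30): print(B[0],B[1],w(f,B[1],17)[:2].round(1))
E
```

```text
time: 2.2
eef_pos: [444.0, -115.0, 20.1]
eef_rot: [0.712, 0.702, -0.001, -0.002]
ft_force: [0.2, -0.3, 0.5]
opening: 0.1
finger_force: 0.0
time: 3.0
eef_pos: [485.6, -115.1, 22.9]
eef_rot: [0.711, 0.703, -0.0, 0.0]
ft_force: [-3.3, -2.3, 3.1]
opening: 0.0
finger_force: 2.0
1977 [371.5, 276.6] [ 512.2 -119. ]
```

```bash
python3 -m inch '[[[0,0.007,0],[0,0,0],-1],[[0,0.014,0],[0,0,0],-1],[[0,0.02,0],[0,0,0],-1],[[0,0.023,0],[0,0,0],-1],[[0,0.023,0],[0,0,0],-1]]'
python3 -m inch '[[[0,0.002,0],[0,0,0],-1],[[0,0.003,0],[0,0,0],-1],[[0,0.003,0],[0,0,0],-1]]'
python3 - <<'E'
from h import *
f=grab("wrist","w3"); 
for B in blobs(f,*HUE["yellow"],amin=30): print(B[0],B[1],w(f,B[1],17)[:2].round(1))
E
```

```text
time: 3.55
eef_pos: [504.4, -115.0, 22.6]
eef_rot: [0.711, 0.703, 0.0, 0.0]
ft_force: [-2.1, -1.9, 1.5]
opening: -0.0
finger_force: 0.8
time: 3.85
eef_pos: [506.0, -115.1, 22.6]
eef_rot: [0.711, 0.703, -0.0, -0.0]
ft_force: [-4.2, -3.1, 1.6]
opening: 0.0
finger_force: 2.2
1785 [371.8, 278.8] [ 532.7 -120. ]
```

View pics/w3.png

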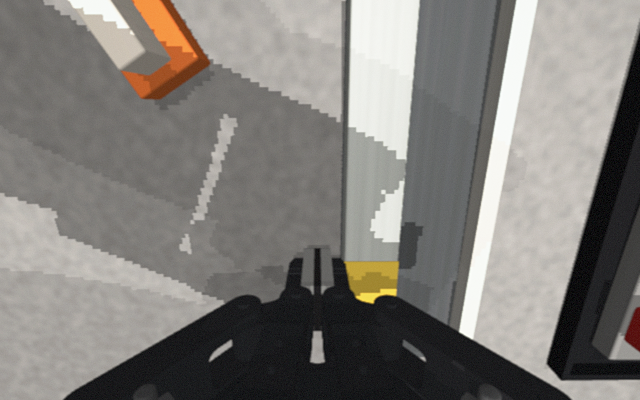

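The bar is nearly parallel to the rail, with its band at (372,279). I'll press on in 1 mm steps until the force rises against the pin.

```bash
for i in 1; do python3 -m inch '[[[0,0.00125,0],[0,0,0],-1],[[0,0.00125,0],[0,0,0],-1],[[0,0.00125,0],[0,0,0],-1]]'|grep -E 'force|pos'; python3 -m inch '[[[0,0.00125,0],[0,0,0],-1],[[0,0.00125,0],[0,0,0],-1],[[0,0.00125,0],[0,0,0],-1]]'|grep -E 'force|pos'; done
```

```text
eef_pos: [506.8, -115.2, 22.6]
ft_force: [-4.8, -3.3, 3.4]
finger_force: 2.7
eef_pos: [506.8, -114.9, 22.3]
ft_force: [-6.3, -2.4, 4.0]
finger_force: 3.6
```

```bash
python3 -m inch '[[[0,0.00125,0],[0,0,0],-1],[[0,0.00125,0],[0,0,0],-1],[[0,0.00125,0],[0,0,0],-1]]'|grep -E 'force|pos'; python3 -m inch '[[[0,0.00125,0],[0,0,0],-1],[[0,0.00125,0],[0,0,0],-1],[[0,0.00125,0],[0,0,0],-1]]'|grep -E 'force|pos'
```

```text
eef_pos: [506.9, -114.9, 22.2]
ft_force: [-9.8, -2.9, 6.9]
finger_force: 5.0
eef_pos: [507.1, -114.9, 22.2]
ft_force: [-13.1, -3.6, 9.7]
finger_force: 6.5
```

The bar is hard against the pin. I'll back off, rise, and look at the bar and the near cartridges.

```bash
python3 -m inch '[[[0,-0.03,0],[0,0,0],-1],[[0,-0.03,0],[0,0,0],-1],[[0.1,-0.06,-0.32],[0,0,0],-1],[[0.1,-0.06,-0.32],[0,0,0],-1],[[0.22,-0.08,-0.32],[0,0,0],0.2],[[0.22,-0.08,-0.32],[0,0,0],0.2],[[0.22,-0.08,-0.32],[0,0,0],0.2],[[0.22,-0.08,-0.32],[0,0,0],0.2]]' 60; python3 -m inch '[[[0.08,0,0],[0,0,0],0.2],[[0.08,0,0],[0,0,0],0.2],[[0.08,0,0],[0,0,0],0.2],[[0.08,0,0],[0,0,0],0.2]]'
cat >> h.py <<'E'
def ori(f,c,col):
    """body ring blob near c: centre & long-axis angle of full body top at z=16, tab centroid at z=36"""
def carts(f,cols=HUE,amin=40,rng=None):
    h=cv2.cvtColor(f["color"],cv2.COLOR_BGR2HSV)
    for k in cols:
        for a,c,r in blobs(f,*HUE[k],amin=amin):
            P=w(f,c,12)
            if not(395<P[0]<620 and abs(P[1])<400): continue
            u0,v0=int(c[0]),int(c[1]); s=int(np.hypot(*r[1])/2)+8
            y0,x0=max(v0-s,0),max(u0-s,0); sub=h[y0:v0+s,x0:u0+s]
            m=cv2.inRange(sub,(0,0,170),(180,60,255)); n,l,st,cc=cv2.connectedComponentsWithStats(m)
            out=[]
            if n>1:
                i=1+int(np.argmax(st[1:,4])); q=cv2.findContours((l==i).astype(np.uint8),0,1)[0][0]
                rr=cv2.minAreaRect(q); bx=cv2.boxPoints(rr)+[x0,y0]; W=[w(f,p,36)[:2] for p in bx]
                e=[W[1]-W[0],W[2]-W[1]]; e=max(e,key=np.linalg.norm)
                out=[st[i,4],w(f,np.mean(bx,0),36)[:2].round(1),'tabang',round(np.degrees(np.arctan2(e[1],e[0]))%180,1)]
            bx=cv2.boxPoints(r); W=[w(f,p,16)[:2] for p in bx]; E=[W[1]-W[0],W[2]-W[1]]
            g=max(E,key=np.linalg.norm)
            print(k,a,c,'body',np.mean(W,0).round(1),[round(float(np.linalg.norm(x)),1) for x in E],round(np.degrees(np.arctan2(g[1],g[0]))%180,1),'tab',*out)
E
python3 - <<'E'
from h import *
f=grab("wrist","w4"); carts(f); t=grab("top","t2"); print('top');carts(t,amin=15)
for F in (f,t):
  for n,P in dict(post=(533.5,9.8,18),pin=(533.5,-163.4,18)).items(): print(n,px(F,P).round(1))
E
```

```text
time: 5.9
eef_pos: [451.2, 50.4, 266.4]
eef_rot: [0.711, 0.703, 0.002, 0.001]
ft_force: [0.5, 0.3, -0.8]
opening: 50.7
finger_force: 0.0
time: 6.3
eef_pos: [451.9, 112.9, 264.1]
eef_rot: [0.711, 0.703, 0.0, 0.0]
ft_force: [-0.1, -0.2, 0.4]
opening: 51.4
finger_force: 0.0
blue 627 [292.0, 25.7] body [424.7 275.6] [39.0, 31.2] 53.5 tab 2723 [426.5 266.6] tabang 179.4
blue 972 [416.2, 224.7] body [583.   36.9] [43.1, 46.2] 96.2 tab 1830 [574.6  47.6] tabang 96.9
blue 56 [410.2, 248.2] body [580.7   2.8] [56.0, 1.5] 179.4 tab 1056 [582.1  14.2] tabang 96.4
green 455 [301.6, 108.5] body [433.5 186. ] [36.2, 28.8] 68.7 tab 873 [433.7 188.1] tabang 179.4
pink 432 [299.8, 193.2] body [428.8  79.6] [39.1, 29.8] 74.3 tab 1460 [428.7  89.6] tabang 89.8
orange 417 [308.2, 253.8] body [437.4  -9.1] [33.0, 42.9] 120.5 tab 1759 [438.    8.5] tabang 90.4
yellow 252 [370.8, 327.5] body [ 530.7 -126.9] [25.2, 29.1] 93.1 tab 383 [ 504.5 -108.7] tabang 92.0
top
blue 193 [301.0, 206.9] body [571.1  59.4] [37.5, 32.3] 90.6 tab 3 [545.5  47.4] tabang 117.4
blue 20 [217.4, 255.7] body [439.6 278. ] [8.6, 14
[... 190 characters left out ...]
] 24.3 tab 1 [ 563.3 -444.6] tabang 0.0
green 22 [253.7, 263.2] body [419.7 183.3] [21.1, 7.8] 90.6 tab
pink 57 [295.7, 261.2] body [427.5  71.6] [23.7, 31.4] 1.0 tab 11 [427.6  72.5] tabang 109.0
orange 18 [238.2, 225.6] body [519.1 225.8] [15.3, 18.0] 28.1 tab
orange 17 [274.8, 252.6] body [448.1 125.6] [18.4, 10.9] 167.2 tab
orange 127 [326.8, 257.6] body [437.6 -10.8] [38.3, 32.3] 120.3 tab 14 [438.9 -10.2] tabang 121.4
yellow 119 [369.9, 222.0] body [ 532.8 -125. ] [26.7, 26.8] 179.8 tab 51 [530.4 -92.9] tabang 90.6
yellow 121 [419.1, 259.0] body [ 436.2 -256.4] [32.0, 38.9] 76.5 tab 20 [ 436.9 -258.2] tabang 90.6
post [378.5 244.8]
pin [372.5 347.7]
post [319.4 221.1]
pin [384.5 221.8]
```

View pics/w4.png

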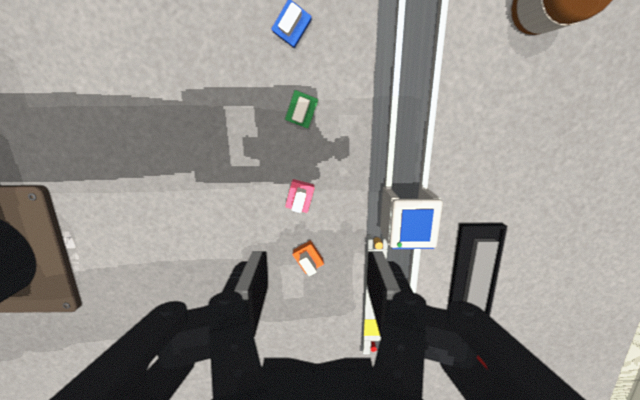

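The bar is in line, and the cartridge angles are clear in the wrist view: orange (308,258), pink (300,197), green (302,109), blue (291,22). I'll plan the orange pick and place as a chain of moves.

```bash
cat >> h.py <<'E'
def T(yaw):
    y=np.radians(yaw); return R.from_matrix(np.array([[np.cos(y),np.sin(y),0],[np.sin(y),-np.cos(y),0],[0,0,-1]]))
def chain(*poses):
    """poses (x,y,z,yaw): shares of each move, starting from where the arm stands"""
    s=observe(); r=R.from_quat(s["eef_rot"]); p=np.array(s["eef_pos"])
    for q in poses:
        t=T(q[3]); print(q,(r.inv().apply(np.array(q[:3])-p)/800).round(4).tolist(),(r.inv()*t).as_rotvec().round(4)[2]/np.pi, 'rows',int(np.ceil(np.linalg.norm(np.array(q[:3])-p)/50)))
        r=t; p=np.array(q[:3],float)
def lane(x,z):
    a=np.radians(89.4); return (round(565.3+x*np.cos(a),1),round(57.6+x*np.sin(a),1),z,89.4)
E
python3 -c "
from h import *
chain((437.5,-11,100,120.5),(437.5,-11,37,120.5),(437.5,-11,100,120.5),lane(-52,100),lane(-52,38))"
```

```text
(437.5, -11, 100, 120.5) [-0.1539, -0.016, 0.2048] -0.17338339500431077 rows 5
(437.5, -11, 37, 120.5) [0.0, 0.0, 0.0788] 0.0 rows 2
(437.5, -11, 100, 120.5) [0.0, 0.0, -0.0788] 0.0 rows 2
(np.float64(564.8), np.float64(5.6), 100, 89.4) [-0.0629, 0.1476, 0.0] 0.17277860622056157 rows 3
(np.float64(564.8), np.float64(5.6), 38, 89.4) [0.0, 0.0, 0.0775] 0.0 rows 2
```

```bash
python3 -m inch '[[[-0.154,-0.016,0.205],[0,0,-0.173],0],[[-0.154,-0.016,0.205],[0,0,-0.173],0],[[-0.154,-0.016,0.205],[0,0,-0.173],0],[[-0.154,-0.016,0.205],[0,0,-0.173],0],[[-0.154,-0.016,0.205],[0,0,-0.173],0],[[-0.154,-0.016,0.205],[0,0,-0.173],0],[[-0.154,-0.016,0.205],[0,0,-0.173],0]]' 30 | grep pos
python3 - <<'E'
from h import *
f=grab("wrist","w5"); carts(f,["orange"]); print(px(f,(437.5,-11,36)),px(f,(437.5,-11,16)))
E
```

```text
eef_pos: [438.7, -10.9, 101.6]
orange 1383 [316.7, 208.7] body [436.5  -9.8] [29.7, 39.6] 121.6 tab 1584 [437.7 -13.2] tabang 30.4
orange 80 [435.3, 248.4] body [532.7   9.8] [10.9, 12.3] 166.3 tab 430 [518.6  14.3] tabang 30.3
[316.9000635  224.77651376] [316.86027073 214.62420029]
```

View pics/w5.png

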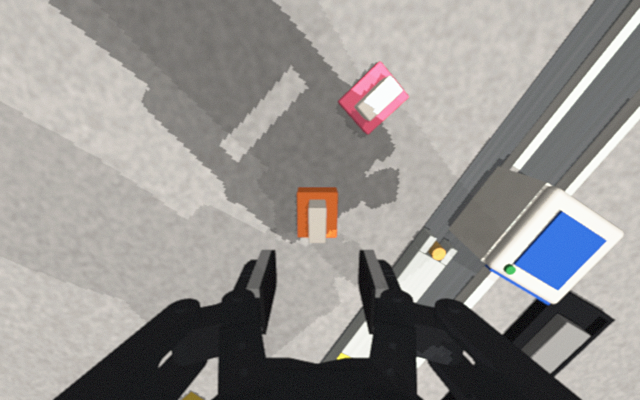

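The orange tab is centred between the jaws at (317,222) and square to them. I'll grip, lift and place it.

```bash
python3 -m inch '[[[0,0,0.04],[0,0,0],0],[[0,0,0.079],[0,0,0],0],[[0,0,0.079],[0,0,0],0],[[0,0,0.079],[0,0,0],-1],[[0,0,0.079],[0,0,0],-1],[[0,0,0.079],[0,0,0],-1],[[0,0,0.079],[0,0,0],-1],[[0,0,0.079],[0,0,0],-1]]' 35
python3 -m inch '[[[0,0,-0.04],[0,0,0],-1],[[0,0,-0.079],[0,0,0],-1],[[0,0,-0.079],[0,0,0],-1],[[-0.063,0.148,-0.079],[0,0,0.173],-1],[[-0.063,0.148,-0.079],[0,0,0.173],-1],[[-0.063,0.148,-0.079],[0,0,0.173],-1],[[-0.063,0.148,-0.079],[0,0,0.173],-1],[[-0.063,0.148,-0.079],[0,0,0.173],-1]]'
python3 - <<'E'
from h import *
f=grab("wrist","w6"); chain(lane(-52,38))
E
```

```text
time: 7.95
eef_pos: [439.3, -10.7, 39.2]
eef_rot: [0.496, 0.868, 0.001, 0.002]
ft_force: [-0.0, 1.5, 6.4]
opening: 11.0
finger_force: 38.5
time: 8.75
eef_pos: [565.1, 6.2, 99.3]
eef_rot: [0.711, 0.703, -0.0, -0.0]
ft_force: [-0.7, -0.3, 0.5]
opening: 11.1
finger_force: 37.5
(np.float64(564.8), np.float64(5.6), 38, 89.4) [-0.0008, 0.0007, 0.0765] 0.0003819718634205488 rows 2
```

View pics/w6.png

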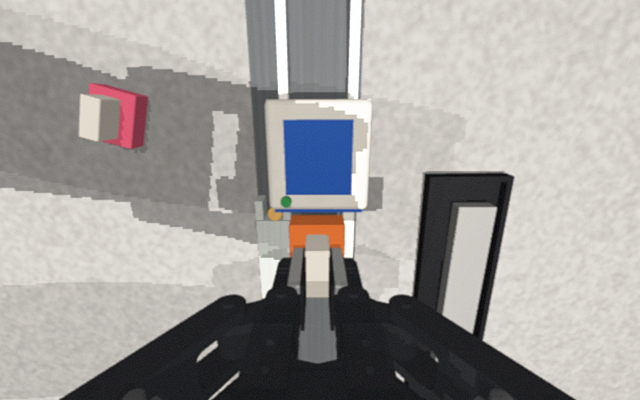

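Held well. The arch and exit rails (columns 284 and 353) are centred on the jaws at about column 318. I'll lower it and release.

```bash
python3 -m inch '[[[0,0,0.04],[0,0,0],-1],[[0,0,0.07],[0,0,0],-1],[[0,0,0.0745],[0,0,0],-1],[[0,0,0.0745],[0,0,0],-1],[[0,0,0.0745],[0,0,0],-0.3],[[0,0,0.0745],[0,0,0],-0.3],[[0,0,0.0745],[0,0,0],-0.3],[[0,0,0.0745],[0,0,0],-0.3]]' 35
python3 -m inch '[[[0,0,-0.04],[0,0,0],-0.3],[[0,0,-0.08],[0,0,0],-0.3],[[0,0,-0.08],[0,0,0],-0.1]]'|grep pos
python3 - <<'E'
from h import *
f=grab("wrist","w7"); carts(f,["orange","pink"])
chain((428.2,78,110,74.5),(428.2,78,38.5,74.5),(428.2,78,100,74.5),lane(-90,100),lane(-90,40))
E
```

```text
time: 9.6
eef_pos: [565.1, 6.0, 40.9]
eef_rot: [0.711, 0.703, 0.0, 0.0]
ft_force: [-0.7, 0.8, -0.0]
opening: 29.7
finger_force: 0.0
eef_pos: [568.5, 5.5, 109.9]
orange 105 [270.1, 208.6] body [532.5   8.1] [8.8, 10.9] 150.9 tab 154 [538.2   7.1] tabang 179.2
orange 286 [295.4, 218.9] body [551.8  -1. ] [8.2, 22.0] 91.0 tab 481 [562.6   5.6] tabang 89.3
orange 298 [324.0, 219.0] body [574.2  -1.4] [22.0, 8.5] 87.3 tab 513 [563.6   5.5] tabang 89.4
pink 1714 [126.7, 112.9] body [430.5  78.2] [40.9, 37.8] 70.5 tab 829 [427.3  78.7] tabang 73.5
(428.2, 78, 110, 74.5) [0.0883, -0.1745, -0.0042] 0.0825695844760753 rows 4
(428.2, 78, 38.5, 74.5) [0.0, 0.0, 0.0894] 0.0 rows 2
(428.2, 78, 100, 74.5) [0.0, 0.0, -0.0769] 0.0 rows 2
(np.float64(564.4), np.float64(-32.4), 100, 89.4) [-0.0875, 0.2009, 0.0] -0.08279240139640395 rows 4
(np.float64(564.4), np.float64(-32.4), 40, 89.4) [0.0, 0.0, 0.075] 0.0 rows 2
```

View pics/w7.png

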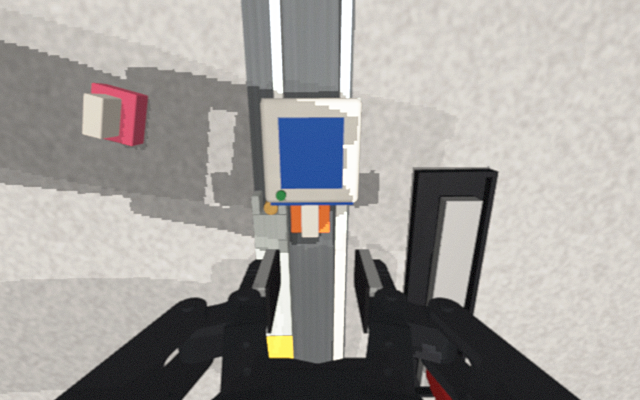

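The orange cartridge stands in the lane with its tab at (310,221), parallel to the rail. Pink next.

```bash
python3 -m inch '[[[0.088,-0.171,-0.008],[0,0,0.083],0],[[0.088,-0.171,-0.008],[0,0,0.083],0],[[0.088,-0.171,-0.008],[0,0,0.083],0],[[0.088,-0.171,-0.008],[0,0,0.083],0],[[0.088,-0.171,-0.008],[0,0,0.083],0],[[0.088,-0.171,-0.008],[0,0,0.083],0],[[0.088,-0.171,-0.008],[0,0,0.083],0]]' 35|grep -E 'pos|opening'
python3 - <<'E'
from h import *
f=grab("wrist","w8"); carts(f,["pink","green"]); print(px(f,(428.2,78,36)))
chain((428.2,78,38.5,74.5),(428.2,78,100,74.5),lane(-90,100),lane(-90,40))
E
```

```text
eef_pos: [430.5, 77.4, 111.3]
opening: 42.9
pink 1258 [314.3, 204.7] body [428.8  79.4] [29.4, 39.3] 75.4 tab 584 [442.1  71.9] tabang 74.5
green 1495 [280.4, 63.2] body [433.4 186.2] [36.7, 29.8] 65.9 tab 4837 [435.9 182.4] tabang 164.4
green 70 [514.2, 252.7] body [575.1  -1.1] [6.0, 9.4] 122.3 tab 238 [558.4  17.5] tabang 85.7
[314.04898918 219.75354367]
(428.2, 78, 38.5, 74.5) [-0.0, -0.0029, 0.0909] -0.0007957747154594768 rows 2
(428.2, 78, 100, 74.5) [0.0, 0.0, -0.0769] 0.0 rows 2
(np.float64(564.4), np.float64(-32.4), 100, 89.4) [-0.0875, 0.2009, 0.0] -0.08279240139640395 rows 4
(np.float64(564.4), np.float64(-32.4), 40, 89.4) [0.0, 0.0, 0.075] 0.0 rows 2
```

```bash
python3 -m inch '[[[0,-0.0025,0.04],[0,0,0],0],[[0,-0.0025,0.09],[0,0,0],0],[[0,-0.0025,0.09],[0,0,0],0],[[0,-0.0025,0.09],[0,0,0],-1],[[0,-0.0025,0.09],[0,0,0],-1],[[0,-0.0025,0.09],[0,0,0],-1],[[0,-0.0025,0.09],[0,0,0],-1],[[0,-0.0025,0.09],[0,0,0],-1]]' 35|grep -E 'pos|force|open'
python3 -m inch '[[[0,0,-0.04],[0,0,0],-1],[[0,0,-0.077],[0,0,0],-1],[[0,0,-0.077],[0,0,0],-1],[[-0.0875,0.201,-0.077],[0,0,-0.083],-1],[[-0.0875,0.201,-0.077],[0,0,-0.083],-1],[[-0.0875,0.201,-0.077],[0,0,-0.083],-1],[[-0.0875,0.201,-0.077],[0,0,-0.083],-1],[[-0.0875,0.201,-0.077],[0,0,-0.083],-1]]'|grep -E 'pos|force|open'
python3 -m inch '[[[0,0,0],[0,0,0],-1],[[0,0,0],[0,0,0],-1]]'|grep -E 'pos|rot'
python3 - <<'E'
from h import *
chain(lane(-90,40))
E
```

```text
eef_pos: [428.8, 78.4, 40.9]
ft_force: [-0.3, 0.3, 6.3]
opening: 10.8
finger_force: 38.6
eef_pos: [565.2, -34.5, 100.1]
ft_force: [1.0, 0.5, -0.5]
opening: 10.7
finger_force: 37.7
eef_pos: [561.4, -31.1, 99.3]
eef_rot: [0.711, 0.703, -0.001, -0.001]
(np.float64(564.4), np.float64(-32.4), 40, 89.4) [-0.0016, 0.0039, 0.0742] -6.366197723675813e-05 rows 2
```

```bash
python3 -m inch '[[[-0.001,0.002,0.04],[0,0,0],-1],[[-0.001,0.002,0.065],[0,0,0],-1],[[-0.001,0.002,0.065],[0,0,0],-1],[[-0.001,0.002,0.065],[0,0,0],-1]]' 35|grep -E 'pos|force'
python3 -m inch '[[[0,0,0.008],[0,0,0],-1],[[0,0,0.008],[0,0,0],-1],[[0,0,0.008],[0,0,0],-0.3],[[0,0,0.008],[0,0,0],-0.3],[[0,0,0.008],[0,0,0],-0.3],[[0,0,0.008],[0,0,0],-0.3]]' 35|grep -E 'pos|force'
python3 -m inch '[[[0,0,-0.04],[0,0,0],-0.3],[[0,0,-0.08],[0,0,0],-0.3],[[0,0,-0.08],[0,0,0],-0.1],[[0,0,-0.08],[0,0,0],-0.1]]'|grep pos
python3 - <<'E'
from h import *
f=grab("wrist","w9"); carts(f,["orange","pink","green"])
chain((433,185,110,68),(433,185,40,68),(433,185,100,68),lane(-128,100),lane(-128,40))
E
```

```text
eef_pos: [563.8, -32.1, 48.6]
ft_force: [1.2, 0.2, -0.3]
finger_force: 40.6
eef_pos: [564.9, -33.0, 42.4]
ft_force: [-0.5, 0.2, 0.4]
finger_force: 0.0
eef_pos: [565.3, -33.1, 107.1]
orange 1093 [314.4, 162.4] body [563.4   4.2] [30.5, 31.5] 90.5 tab 782 [567.4  29.8] tabang 179.4
orange 166 [272.7, 156.3] body [532.9  10.3] [10.0, 13.0] 87.1 tab 267 [534.7   4.3] tabang 179.3
pink 1257 [315.7, 207.5] body [563.7 -32.1] [30.5, 38.0] 90.5 tab 974 [541.4 -21.3] tabang 87.8
green 84 [283.3, 127.8] body [542.1  29.8] [6.3, 6.8] 87.7 tab 440 [543.7  33.4] tabang 179.4
(433, 185, 110, 68) [0.2704, -0.1672, -0.0052] 0.1186022635920804 rows 6
(433, 185, 40, 68) [0.0, 0.0, 0.0875] 0.0 rows 2
(433, 185, 100, 68) [0.0, 0.0, -0.075] 0.0 rows 2
(np.float64(564.0), np.float64(-70.4), 100, 89.4) [-0.2347, 0.2714, 0.0] -0.11888874248964582 rows 6
(np.float64(564.0), np.float64(-70.4), 40, 89.4) [0.0, 0.0, 0.075] 0.0 rows 2
```

```bash
python3 -m inch '[[[0.27,-0.167,-0.005],[0,0,0.119],0],[[0.27,-0.167,-0.005],[0,0,0.119],0],[[0.27,-0.167,-0.005],[0,0,0.119],0],[[0.27,-0.167,-0.005],[0,0,0.119],0],[[0.27,-0.167,-0.005],[0,0,0.119],0],[[0.27,-0.167,-0.005],[0,0,0.119],0],[[0.27,-0.167,-0.005],[0,0,0.119],0],[[0.27,-0.167,-0.005],[0,0,0.119],0]]' 35|grep -E 'pos|opening'
python3 -m inch '[[[0,0,0],[0,0,0],0],[[0,0,0],[0,0,0],0]]' |grep pos
python3 - <<'E'
from h import *
f=grab("wrist","w10"); carts(f,["green","blue","pink","orange"]); print(px(f,(433,185,36)))
chain((433,185,40,68),(433,185,100,68),lane(-128,100),lane(-128,50))
E
```

```text
eef_pos: [433.6, 184.0, 109.4]
opening: 42.8
eef_pos: [434.3, 183.5, 110.0]
green 1141 [315.3, 202.6] body [434.  187.4] [28.5, 38.9] 68.8 tab 561 [433.2 186.2] tabang 68.2
green 59 [543.0, 361.6] body [572.  -31.9] [8.4, 8.3] 80.6 tab 131 [556.7   3.2] tabang 80.7
blue 1404 [258.3, 97.7] body [424.9 276. ] [36.9, 31.5] 51.1 tab 3748 [431.  274.4] tabang 157.8
blue 2597 [563.7, 326.2] body [5.952e+02 2.000e-01] [49.0, 52.8] 96.2 tab 4354 [582.3  25.4] tabang 84.4
[314.83570052 219.09328468]
(433, 185, 40, 68) [0.001, -0.0021, 0.0875] -0.0010822536130248883 rows 2
(433, 185, 100, 68) [0.0, 0.0, -0.075] 0.0 rows 2
(np.float64(564.0), np.float64(-70.4), 100, 89.4) [-0.2347, 0.2714, 0.0] -0.11888874248964582 rows 6
(np.float64(564.0), np.float64(-70.4), 50, 89.4) [0.0, 0.0, 0.0625] 0.0 rows 1
```

```bash
python3 -m inch '[[[0.002,-0.001,0.04],[0,0,0],0],[[0.002,-0.001,0.0875],[0,0,0],0],[[0.002,-0.001,0.0875],[0,0,0],0],[[0.002,-0.001,0.0875],[0,0,0],-1],[[0.002,-0.001,0.0875],[0,0,0],-1],[[0.002,-0.001,0.0875],[0,0,0],-1],[[0.002,-0.001,0.0875],[0,0,0],-1],[[0.002,-0.001,0.0875],[0,0,0],-1]]' 35|grep -E 'pos|force|open'
python3 -m inch '[[[0,0,-0.05],[0,0,0],-1],[[0,0,-0.1],[0,0,0],-1],[[-0.1,0.13,-0.1],[0,0,-0.119],-1],[[-0.236,0.2715,-0.1],[0,0,-0.119],-1],[[-0.236,0.2715,-0.1],[0,0,-0.119],-1],[[-0.236,0.2715,-0.1],[0,0,-0.119],-1],[[-0.236,0.2715,-0.1],[0,0,-0.119],-1],[[-0.236,0.2715,-0.1],[0,0,-0.119],-1]]'|grep -E 'pos|force|open'
python3 -m inch '[[[-0.0,0,0.03],[0,0,0],-1],[[-0.0,0,0.06],[0,0,0],-1],[[0,0,0.06],[0,0,0],-1],[[0,0,0.06],[0,0,0],-1]]'|grep -E 'pos|rot|open'
python3 - <<'E'
from h import *
chain(lane(-128,42))
E
```

```text
eef_pos: [434.9, 186.7, 42.0]
ft_force: [-1.4, -1.2, 5.9]
opening: 11.0
finger_force: 38.2
eef_pos: [564.1, -72.1, 120.2]
ft_force: [0.3, 0.9, -1.0]
opening: 11.1
finger_force: 37.3
eef_pos: [563.2, -69.9, 71.8]
eef_rot: [0.711, 0.703, -0.0, -0.001]
opening: 10.6
(np.float64(564.0), np.float64(-70.4), 42, 89.4) [-0.0006, 0.0011, 0.0373] -0.00022281692032865349 rows 1
```

```bash
python3 -m inch '[[[-0.0005,0.001,0.025],[0,0,0],-1],[[-0.0005,0.001,0.037],[0,0,0],-1],[[-0.0005,0.001,0.037],[0,0,0],-1],[[-0.0005,0.001,0.037],[0,0,0],-0.3],[[-0.0005,0.001,0.037],[0,0,0],-0.3],[[-0.0005,0.001,0.037],[0,0,0],-0.3],[[-0.0005,0.001,0.037],[0,0,0],-0.3]]' 35|grep -E 'pos|force'
python3 -m inch '[[[0,0,-0.04],[0,0,0],-0.3],[[0,0,-0.1],[0,0,0],-0.3],[[0,0,-0.1],[0,0,0],-0.1],[[0,0,-0.1],[0,0,0],-0.1],[[0,0,-0.1],[0,0,0],-0.1]]'|grep pos
python3 - <<'E'
from h import *
f=grab("wrist","w11"); carts(f,["orange","pink","green","blue"])
chain((424.2,275,115,52.5),(424.2,275,40,52.5),(424.2,275,120,52.5),lane(-166,120),lane(-166,70))
E
```

```text
eef_pos: [564.8, -70.7, 43.1]
ft_force: [1.0, -0.3, -0.8]
finger_force: 0.0
eef_pos: [563.8, -70.4, 121.6]
orange 1416 [315.7, 105.8] body [563.    6.5] [29.9, 36.2] 90.5 tab 828 [585.2   3.9] tabang 91.6
orange 153 [275.0, 102.5] body [533.2   9.6] [10.1, 10.4] 87.3 tab 285 [534.5   1.6] tabang 179.4
pink 1218 [317.5, 155.9] body [563.7 -32. ] [29.3, 36.3] 90.5 tab 1016 [541.7 -25.1] tabang 88.0
green 87 [286.2, 55.8] body [542.7  40.4] [6.2, 6.5] 136.5 tab 551 [544.1  38.4] tabang 179.3
green 1002 [317.8, 203.5] body [563.3 -70.9] [29.3, 36.7] 90.5 tab 932 [541.3 -60.4] tabang 88.0
blue 3205 [318.8, 23.3] body [565.4  59.4] [44.3, 28.6] 179.3 tab 3287 [564.6  48.9] tabang 179.3
blue 437 [318.6, 70.0] body [565.4  31.1] [2.6, 61.9] 179.3 tab 3540 [565.   29.4] tabang 179.3
(424.2, 275, 115, 52.5) [0.4296, -0.1789, 0.0083] 0.2047050878047958 rows 8
(424.2, 275, 40, 52.5) [0.0, 0.0, 0.0938] 0.0 rows 2
(424.2, 275, 120, 52.5) [0.0, 0.0, -0.1] 0.0 rows 2
(np.float64(563.6), np.float64(-108.4), 120, 89.4) [-0.2741, 0.43, 0.0] -0.2049915667023612 rows 9
(np.float64(563.6), np.float64(-108.4), 70, 89.4) [0.0, 0.0, 0.0625] 0.0 rows 1
```

```bash
python3 -m inch '[[[0.43,-0.179,0.008],[0,0,0.205],0],[[0.43,-0.179,0.008],[0,0,0.205],0],[[0.43,-0.179,0.008],[0,0,0.205],0],[[0.43,-0.179,0.008],[0,0,0.205],0],[[0.43,-0.179,0.008],[0,0,0.205],0],[[0.43,-0.179,0.008],[0,0,0.205],0],[[0.43,-0.179,0.008],[0,0,0.205],0],[[0.43,-0.179,0.008],[0,0,0.205],0]]' 35|grep -E 'pos|opening'
python3 -m inch '[[[0,0,0],[0,0,0],0],[[0,0,0],[0,0,0],0],[[0,0,0],[0,0,0],0]]' |grep pos
python3 - <<'E'
from h import *
f=grab("wrist","w12"); carts(f,["blue"]); print(px(f,(424.2,275,36)))
chain((424.2,275,40,52.5),(424.2,275,120,52.5),lane(-166,120),lane(-166,70))
E
```

```text
eef_pos: [422.6, 277.0, 114.4]
opening: 42.6
eef_pos: [425.1, 274.2, 115.2]
blue 1154 [315.1, 201.6] body [425.4 277. ] [29.4, 39.3] 56.1 tab 594 [453.1 292.8] tabang 142.4
blue 490 [632.6, 346.3] body [570.5 -14.7] [17.2, 54.0] 70.7 tab 1187 [557.5  26.5] tabang 70.7
[315.15932626 217.32618734]
(424.2, 275, 40, 52.5) [0.0002, -0.002, 0.0943] -0.0007321127382227186 rows 2
(424.2, 275, 120, 52.5) [0.0, 0.0, -0.1] 0.0 rows 2
(np.float64(563.6), np.float64(-108.4), 120, 89.4) [-0.2741, 0.43, 0.0] -0.2049915667023612 rows 9
(np.float64(563.6), np.float64(-108.4), 70, 89.4) [0.0, 0.0, 0.0625] 0.0 rows 1
```

```bash
python3 -m inch '[[[0.001,-0.001,0.04],[0,0,-0.014],0],[[0.001,-0.001,0.093],[0,0,-0.014],0],[[0.001,-0.001,0.093],[0,0,-0.014],0],[[0.001,-0.001,0.093],[0,0,-0.014],-1],[[0.001,-0.001,0.093],[0,0,-0.014],-1],[[0.001,-0.001,0.093],[0,0,-0.014],-1],[[0.001,-0.001,0.093],[0,0,-0.014],-1],[[0.001,-0.001,0.093],[0,0,-0.014],-1]]' 35|grep -E 'pos|force|open'
python3 -m inch '[[[0,0,-0.05],[0,0,0],-1],[[0,0,-0.1],[0,0,0],-1],[[0,0,-0.1],[0,0,0],-1],[[0,0,-0.1],[0,0,0],-1]]'|grep -E 'pos|force|open'
python3 -c "
from h import *
chain(lane(-166,120))"
```

```text
eef_pos: [426.6, 276.7, 43.7]
ft_force: [-0.6, -0.4, 5.6]
opening: 11.2
finger_force: 37.5
eef_pos: [425.7, 276.4, 123.0]
ft_force: [0.0, -0.4, -0.7]
opening: 10.7
finger_force: 36.8
(np.float64(563.6), np.float64(-108.4), 120, 89.4) [-0.295, 0.4173, 0.0037] -0.19120874863060305 rows 9
```

```bash
python3 -m inch '[[[-0.295,0.417,0.004],[0,0,-0.191],-1],[[-0.295,0.417,0.004],[0,0,-0.191],-1],[[-0.295,0.417,0.004],[0,0,-0.191],-1],[[-0.295,0.417,0.004],[0,0,-0.191],-1],[[-0.295,0.417,0.004],[0,0,-0.191],-1],[[-0.295,0.417,0.004],[0,0,-0.191],-1],[[-0.295,0.417,0.004],[0,0,-0.191],-1],[[-0.295,0.417,0.004],[0,0,-0.191],-1]]'|grep -E 'pos|open'
python3 -m inch '[[[0,0,0.0],[0,0,0],-1],[[0,0,0],[0,0,0],-1],[[0,0,0],[0,0,0],-1]]'|grep -E 'pos'
python3 - <<'E'
from h import *
chain(lane(-166,70),lane(-166,43.5)); f=grab("wrist","w13"); carts(f,["blue","green","pink"])
E
```

```text
eef_pos: [550.5, -78.7, 116.5]
opening: 10.9
eef_pos: [550.2, -75.9, 117.0]
(np.float64(563.6), np.float64(-108.4), 70, 89.4) [-0.0406, 0.0174, 0.0587] -9.54929658551372e-05 rows 2
(np.float64(563.6), np.float64(-108.4), 43.5, 89.4) [0.0, 0.0, 0.0331] 0.0 rows 1
blue 2408 [345.5, 16.8] body [569.3  57. ] [44.8, 19.7] 179.3 tab 2617 [567.2  45.2] tabang 179.3
blue 470 [343.3, 58.1] body [568.4  32.3] [62.1, 3.1] 179.4 tab 4601 [566.9  30.3] tabang 179.3
blue 1381 [315.4, 229.8] body [548.3 -99.6] [43.2, 36.4] 2.4 tab 1292 [530.2 -84.6] tabang 81.5
green 91 [310.8, 42.8] body [546.3  42.4] [5.4, 6.7] 89.3 tab 589 [545.8  39.5] tabang 179.3
green 932 [335.9, 195.9] body [563.8 -70.8] [30.0, 37.3] 91.6 tab 873 [583.3 -58.9] tabang 92.5
pink 1011 [331.1, 147.6] body [564.2 -32.6] [30.0, 37.5] 91.7 tab 1551 [538.5 -24.5] tabang 89.0
```

View pics/w13.png

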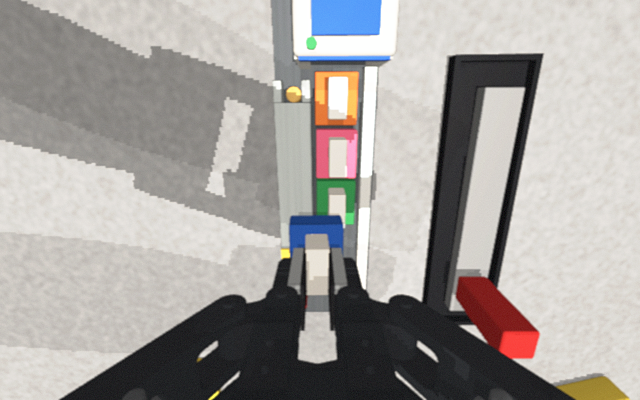

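Orange, pink and green stand in line in the lane, and blue is held square in the jaws at (316,235). I'll place blue.

```bash
python3 -m inch '[[[-0.0406,0.0175,0],[0,0,0],-1],[[-0.0406,0.0175,0.03],[0,0,0],-1],[[-0.0406,0.0175,0.058],[0,0,0],-1],[[-0.0406,0.0175,0.058],[0,0,0],-1],[[-0.0406,0.0175,0.058],[0,0,0],-1],[[-0.0406,0.0175,0.058],[0,0,0],-1]]'|grep -E 'pos|open'
python3 -c "
from h import *
chain(lane(-166,43.5))"
```

```text
eef_pos: [566.0, -109.2, 73.7]
opening: 10.7
(np.float64(563.6), np.float64(-108.4), 43.5, 89.4) [0.001, -0.0031, 0.0378] 0.00012732395447351627 rows 1
```

```bash
python3 -m inch '[[[0.0005,-0.001,0.018],[0,0,0],-1],[[0.0005,-0.001,0.025],[0,0,0],-1],[[0.0005,-0.001,0.025],[0,0,0],-1],[[0.0005,-0.001,0.025],[0,0,0],-1],[[0.0005,-0.001,0.025],[0,0,0],-1]]'|grep -E 'pos|open'
python3 -c "
from h import *
chain(lane(-166,43.5))"
```

```text
eef_pos: [564.7, -109.5, 52.6]
opening: 10.7
(np.float64(563.6), np.float64(-108.4), 43.5, 89.4) [0.0014, -0.0014, 0.0114] -0.0003183098861837907 rows 1
```

```bash
python3 -m inch '[[[0.001,-0.001,0.008],[0,0,0],-1],[[0.001,-0.001,0.0115],[0,0,0],-1],[[0.001,-0.001,0.0115],[0,0,0],-1],[[0.001,-0.001,0.0115],[0,0,0],-0.3],[[0.001,-0.001,0.0115],[0,0,0],-0.3],[[0.001,-0.001,0.0115],[0,0,0],-0.3],[[0.001,-0.001,0.0115],[0,0,0],-0.3]]' 35|grep -E 'pos|force'
python3 -m inch '[[[0,0,-0.04],[0,0,0],-0.3],[[0,0,-0.1],[0,0,0],-0.3],[[0,0,-0.1],[0,0,0],-0.1],[[0,0,-0.1],[0,0,0],-0.1],[[0,0,-0.1],[0,0,0],-0.1],[[0,0,-0.1],[0,0,0],-0.1]]'|grep pos
python3 - <<'E'
from h import *
f=grab("wrist","w14"); carts(f,["orange","pink","green","blue"]); t=grab("top"); carts(t,["yellow"],amin=15)
chain((436,-255.5,115,76.5),(436,-255.5,40,76.5),(436,-255.5,120,76.5),lane(-204,120))
E
```

```text
eef_pos: [563.6, -108.5, 43.0]
ft_force: [0.0, 0.5, 0.1]
finger_force: 0.0
eef_pos: [562.5, -108.1, 121.3]
orange 1065 [317.1, 48.3] body [563.1   5.9] [30.3, 36.8] 90.7 tab 1027 [540.4  -2.7] tabang 87.9
pink 1056 [316.7, 112.4] body [563.8 -32.6] [29.9, 36.3] 90.7 tab 1479 [540.3 -33.9] tabang 88.0
green 1129 [319.1, 156.6] body [563.8 -70.8] [29.3, 37.1] 90.6 tab 1006 [541.8 -63.5] tabang 88.1
blue 1137 [317.8, 204.5] body [ 562.3 -109.4] [30.0, 38.5] 90.5 tab 783 [584.1 -99.2] tabang 91.5
yellow 120 [419.2, 259.0] body [ 436.5 -256.8] [32.7, 38.2] 76.5 tab 25 [ 437.7 -257.4] tabang 76.6
(436, -255.5, 115, 76.5) [-0.1859, -0.1564, 0.0084] 0.07136507648240588 rows 4
(436, -255.5, 40, 76.5) [0.0, 0.0, 0.0938] 0.0 rows 2
(436, -255.5, 120, 76.5) [0.0, 0.0, -0.1] 0.0 rows 2
(np.float64(563.2), np.float64(-146.4), 120, 89.4) [0.1697, 0.1228, 0.0] -0.07165155537997128 rows 4
```

```bash
python3 -m inch '[[[-0.188,-0.157,0.008],[0,0,0.0715],0],[[-0.188,-0.157,0.008],[0,0,0.0715],0],[[-0.188,-0.157,0.008],[0,0,0.0715],0],[[-0.188,-0.157,0.008],[0,0,0.0715],0],[[-0.188,-0.157,0.008],[0,0,0.0715],0],[[-0.188,-0.157,0.008],[0,0,0.0715],0],[[-0.188,-0.157,0.008],[0,0,0.0715],0],[[-0.188,-0.157,0.008],[0,0,0.0715],0]]' 35|grep -E 'pos|opening'
python3 - <<'E'
from h import *
f=grab("wrist","w15"); carts(f,["yellow"]); print(px(f,(436,-257,36)))
chain((436,-257,40,76.5))
E
```

```text
eef_pos: [437.1, -256.5, 116.6]
opening: 43.0
yellow 411 [414.0, 4.8] body [ 532.4 -136.8] [27.8, 8.0] 166.6 tab 754 [ 526.5 -147.9] tabang 179.7
yellow 1102 [317.3, 204.5] body [ 436.8 -256.4] [40.0, 28.8] 74.1 tab 1495 [ 440.4 -261.2] tabang 166.6
[316.28995684 218.05529488]
(436, -257, 40, 76.5) [-0.001, -0.0012, 0.0957] 0.0005729577951308232 rows 2
```

```bash
python3 -m inch '[[[-0.001,-0.0005,0.04],[0,0,0],0],[[-0.001,-0.0005,0.094],[0,0,0],0],[[-0.001,-0.0005,0.094],[0,0,0],0],[[-0.001,-0.0005,0.094],[0,0,0],-1],[[-0.001,-0.0005,0.094],[0,0,0],-1],[[-0.001,-0.0005,0.094],[0,0,0],-1],[[-0.001,-0.0005,0.094],[0,0,0],-1],[[-0.001,-0.0005,0.094],[0,0,0],-1]]' 35|grep -E 'pos|force|open'
python3 -m inch '[[[0,0,-0.05],[0,0,0],-1],[[0,0,-0.1],[0,0,0],-1],[[0.17,0.123,-0.1],[0,0,-0.0717],-1],[[0.17,0.123,-0.1],[0,0,-0.0717],-1],[[0.17,0.123,-0.1],[0,0,-0.0717],-1],[[0.17,0.123,-0.1],[0,0,-0.0717],-1],[[0.17,0.123,-0.1],[0,0,-0.0717],-1],[[0.17,0.123,-0.1],[0,0,-0.0717],-1]]'|grep -E 'pos|force|open'
python3 -m inch '[[[-0.0,0,0.03],[0,0,0],-1],[[-0.0,0,0.08],[0,0,0],-1],[[0,0,0.08],[0,0,0],-1],[[0,0,0.08],[0,0,0],-1],[[0,0,0.08],[0,0,0],-1]]'|grep -E 'pos|rot|open'
python3 -c "
from h import *
chain(lane(-204,42.5))"
```

```text
eef_pos: [437.1, -259.2, 43.8]
ft_force: [-0.5, 1.1, 6.0]
opening: 10.8
finger_force: 37.8
eef_pos: [562.6, -149.1, 121.2]
ft_force: [0.3, -0.0, -0.9]
opening: 11.1
finger_force: 36.9
eef_pos: [563.9, -150.1, 59.5]
eef_rot: [0.711, 0.703, 0.0, 0.001]
opening: 10.7
(np.float64(563.2), np.float64(-146.4), 42.5, 89.4) [0.0047, -0.0009, 0.0212] -0.00044563384065730697 rows 1
```

```bash
python3 -m inch '[[[0.002,-0.0005,0.012],[0,0,0],-1],[[0.002,-0.0005,0.0205],[0,0,0],-1],[[0.002,-0.0005,0.0205],[0,0,0],-1],[[0.002,-0.0005,0.0205],[0,0,0],-1],[[0.002,-0.0005,0.0205],[0,0,0],-0.3],[[0.002,-0.0005,0.0205],[0,0,0],-0.3],[[0.002,-0.0005,0.0205],[0,0,0],-0.3],[[0.002,-0.0005,0.0205],[0,0,0],-0.3]]' 35|grep -E 'pos|force'
python3 -m inch '[[[0,0,-0.04],[0,0,0],-0.3],[[0,0,-0.1],[0,0,0],-0.3],[[0,0,-0.16],[0,0,0],-0.1],[[0,0,-0.16],[0,0,0],-0.1],[[0,0,-0.16],[0,0,0],-0.1],[[0,0,-0.16],[0,0,0],-0.1]]'|grep pos
python3 - <<'E'
from h import *
f=grab("wrist","w16"); carts(f); t=grab("top","t3")
h=lambda F:[(B[0],B[1],w(F,B[1],80)[:2].round(1)) for B in blobs(F,0,6,amin=40)+blobs(F,177,180,amin=40)]
print(h(f),h(t))
E
```

```text
eef_pos: [562.7, -147.2, 40.8]
ft_force: [-0.1, -0.5, -0.0]
finger_force: 0.0
eef_pos: [562.0, -147.0, 167.6]
blue 860 [317.8, 148.7] body [ 562.2 -109.3] [30.5, 36.4] 90.4 tab 608 [ 585.1 -103.4] tabang 91.3
green 903 [319.0, 106.6] body [563.4 -71. ] [29.1, 35.0] 90.5 tab 706 [585.  -69.6] tabang 89.6
pink 1034 [318.3, 62.3] body [563.7 -32.8] [29.4, 36.6] 90.6 tab 1180 [539.1 -36.5] tabang 88.1
orange 819 [317.7, 18.4] body [563.2  -1.8] [30.1, 24.0] 179.4 tab 574 [541.7 -11.5] tabang 87.5
yellow 73 [280.2, 2.7] body [533.1   8.1] [9.5, 4.8] 179.4 tab 287 [5.347e+02 1.000e-01] tabang 179.4
yellow 928 [282.6, 168.1] body [ 529.  -124.6] [26.5, 30.2] 88.2 tab 190 [ 530.1 -139.1] tabang 179.4
yellow 746 [319.3, 189.1] body [ 562.8 -146.8] [29.9, 36.5] 90.4 tab 555 [ 584.5 -139.2] tabang 89.4
[(2094, [463.3, 204.8], array([ 670. , -140.6])), (125, [289.7, 207.7], array([ 540.7, -141.7]))] [(44, [377.6, 162.6], array([ 680.4, -138.9])), (1228, [54.0, 389.9], array([109.3, 647.9]))]
```

View pics/w16.png

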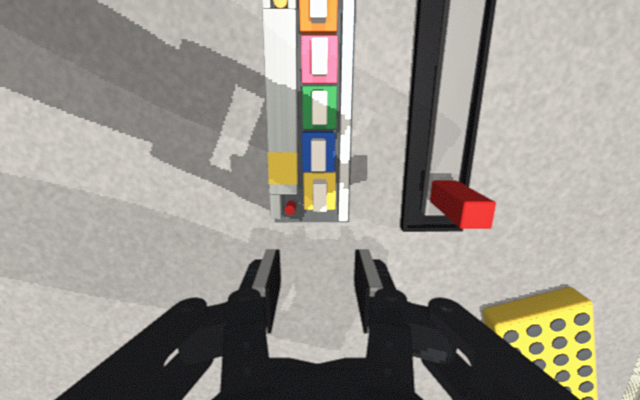

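All five cartridges stand in the lane and the bar lies against the pin at (290,208). The stick handle's top face is near (478,212). Next is the tray and stick pose.

```bash
python3 - <<'E'
from h import *
import json
from rig import vision
t=grab("top"); c=cv2.imread("pics/top0.png")
g=cv2.cvtColor(c,cv2.COLOR_BGR2HSV); m=cv2.inRange(g,(0,0,0),(180,255,48)); m[:140]=0;m[190:]=0;m[:,:290]=0;m[:,420:]=0
n,l,st,cc=cv2.connectedComponentsWithStats(m); i=1+np.argmax(st[1:,4]); 
r=cv2.minAreaRect(np.argwhere(l==i)[:,::-1].astype(np.float32)); b=cv2.boxPoints(r); W=np.array([w(t,p,10)[:2] for p in b]); print(st[i],r,W.round(1),W.mean(0))
f=grab("wrist"); h=cv2.cvtColor(f["color"],cv2.COLOR_BGR2HSV); m=cv2.inRange(h,(0,120,60),(6,255,255)); 
n,l,st,cc=cv2.connectedComponentsWithStats(m); i=1+np.argmax(st[1:,4]); v=h[...,2][l==i]; print(np.percentile(v,[10,30,50,70,90]))
th=(np.percentile(v,5)+np.percentile(v,95))/2
top=((l==i)&(h[...,2]>th)).astype(np.uint8); n,l2,s2,c2=cv2.connectedComponentsWithStats(top); j=1+np.argmax(s2[1:,4]); r=cv2.minAreaRect(np.argwhere(l2==j)[:,::-1].astype(np.float32)); print(s2[j],r, np.array([w(f,p,84)[:2] for p in cv2.boxPoints(r)]).round(1), w(f,r[0],84)[:2])
E
```

```text
[312 160  82  21 783] ((352.5, 170.0), (20.0, 81.0), 90.0) [[ 701.    31.9]
 [ 703.5 -188.4]
 [ 648.2 -188. ]
 [ 645.8   31.2]] [674.59705598 -78.34557236]
[ 94. 101. 115. 243. 244.]
[461 202  36  27 853] ((478.5, 215.0), (26.0, 35.0), 90.0) [[ 665.4 -136.8]
 [ 690.7 -137. ]
 [ 694.2 -157.4]
 [ 668.1 -157.2]] [ 679.584961   -146.96215514]
```

```bash
python3 -c "
from h import *
chain((679.6,-147,165,90))"
python3 -m inch '[[[0,0.146,0],[0,0,0],0.2],[[0,0.146,0],[0,0,0],0.2],[[0,0.146,0],[0,0,0],0.2],[[0,0.146,0],[0,0,0],0.2],[[0,0.146,0],[0,0,0],0.2],[[0,0.146,0],[0,0,0],0.2]]' 60|grep -E 'pos|open'
python3 - <<'E'
from h import *
f=grab("wrist","w17"); print(px(f,(679.6,-147,84)))
chain((679.6,-147,57,90)); t=grab("top"); carts(t,amin=15)
E
```

```text
(679.6, -147, 165, 90) [0.0016, 0.147, 0.0023] -0.0034377467707849396 rows 3
eef_pos: [678.5, -148.5, 168.4]
opening: 51.3
[319.68026736 213.54036719]
(679.6, -147, 57, 90) [0.0019, 0.0015, 0.1397] -0.0035332397366400767 rows 3
blue 193 [301.0, 206.9] body [571.1  59.4] [37.5, 32.3] 90.6 tab 108 [568.5  58.6] tabang 90.6
pink 77 [333.9, 210.4] body [562.6 -32.9] [34.8, 29.6] 90.6 tab 46 [530.1  -8.2] tabang 81.1
orange 107 [320.9, 211.0] body [563.6   5.9] [32.3, 37.5] 90.6 tab 46 [530.1  -8.2] tabang 81.1
orange 37 [346.2, 213.4] body [555.4 -62.8] [36.6, 20.0] 163.7 tab
orange 23 [336.3, 267.5] body [410.9 -34.6] [14.3, 26.3] 79.4 tab
```

View pics/w17.png

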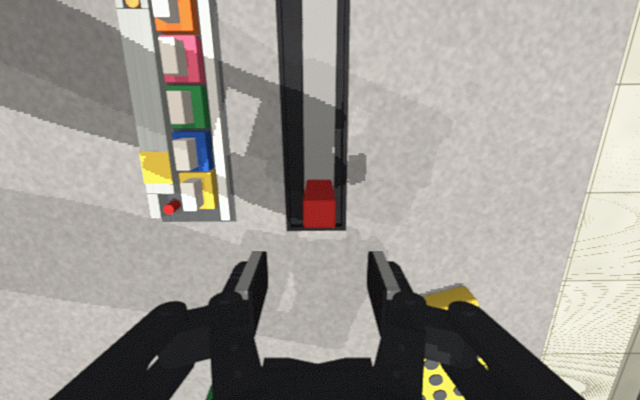

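The handle is centred at (319,205), and the blade lies towards the tray's right side. I'll put it back about 3 mm further left. Gripping the handle now.

```bash
python3 -m inch '[[[0.001,0.001,0.06],[0,0,0],0.2],[[0.001,0.001,0.12],[0,0,0],0.2],[[0.001,0.001,0.139],[0,0,0],0.2],[[0.001,0.001,0.139],[0,0,0],0.2],[[0.001,0.001,0.139],[0,0,0],-1],[[0.001,0.001,0.139],[0,0,0],-1],[[0.001,0.001,0.139],[0,0,0],-1],[[0.001,0.001,0.139],[0,0,0],-1]]' 80
python3 -m inch '[[[0,0,0],[0,0,0],-1],[[0,0,0],[0,0,0],-1],[[0,0,-0.03],[0,0,0],-1],[[0,0,-0.06],[0,0,0],-1],[[0,0,-0.1],[0,0,0],-1],[[0,0,-0.1],[0,0,0],-1],[[0,0,-0.1],[0,0,0],-1]]'
python3 - <<'E'
from h import *
f=grab("wrist","w18"); chain(lane(-390,140),lane(-390,60))
E
```

```text
time: 30.3
eef_pos: [682.3, -148.6, 61.1]
eef_rot: [0.711, 0.703, 0.001, 0.002]
ft_force: [1.6, -0.7, 4.8]
opening: 22.9
finger_force: 80.1
time: 31.0
eef_pos: [680.7, -147.9, 138.5]
eef_rot: [0.711, 0.703, 0.0, 0.001]
ft_force: [-0.3, 0.0, -2.6]
opening: 23.2
finger_force: 79.7
(np.float64(561.2), np.float64(-332.4), 140, 89.4) [-0.2327, -0.1457, -0.004] -0.0 rows 5
(np.float64(561.2), np.float64(-332.4), 60, 89.4) [0.0, 0.0, 0.1] 0.0 rows 2
```

View pics/w18.png

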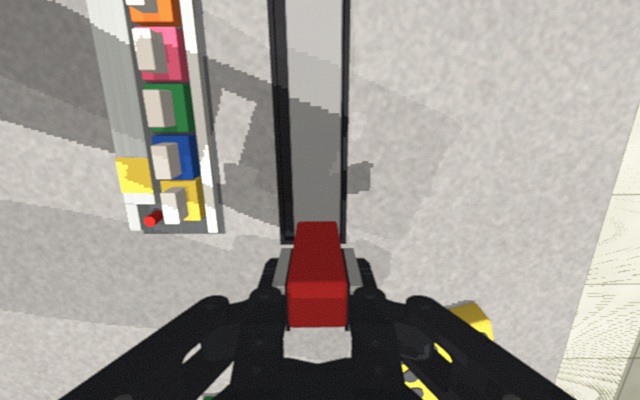

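The stick hangs level in the jaws. The tip box starts near y -370, so I'll keep the stick's back end clear of it, with the handle at y about -331.

```bash
python3 - <<'E'
from h import *
chain((561.5,-331,140,89.4))
E
python3 -m inch '[[[-0.15,-0.149,-0.002],[0,0,0],-1],[[-0.23,-0.149,-0.002],[0,0,0],-1],[[-0.23,-0.149,-0.002],[0,0,0],-1],[[-0.23,-0.149,-0.002],[0,0,0],-1],[[-0.23,-0.149,-0.002],[0,0,0],-1],[[-0.23,-0.149,-0.002],[0,0,0],-1],[[-0.23,-0.149,-0.002],[0,0,0],-1]]'|grep -E 'pos|open'
python3 -m inch '[[[0,0,0.03],[0,0,0],-1],[[0,0,0.045],[0,0,0],-1],[[0,0,0.045],[0,0,0],-1],[[0,0,0.045],[0,0,0],-1],[[0,0,0.045],[0,0,0],-1]]'|grep -E 'pos|rot|open'
python3 - <<'E'
from h import *
f=grab("wrist","w19"); carts(f,["yellow","blue","green"])
t=grab("top"); c=t["color"][140:290,330:530]; cv2.imwrite("pics/c2.png",cv2.resize(c,None,fx=4,fy=4,interpolation=cv2.INTER_CUBIC))
g=np.hstack([cv2.resize(f["color"][:,150:500],(525,600)),]); 
print([px(f,(561.5,-171+0,z)).round() for z in (40,52)], w(t,(467,200),52))
for B in blobs(t,60,90,smin=60,amin=30): print(B[:2])
E
```

```text
(561.5, -331, 140, 89.4) [-0.2309, -0.1454, -0.004] -0.0 rows 5
eef_pos: [558.3, -329.9, 137.3]
opening: 22.9
eef_pos: [560.1, -330.4, 104.5]
eef_rot: [0.711, 0.704, 0.0, 0.001]
opening: 23.4
[array([318., -61.]), array([318., -73.])] [ 589.53717938 -374.95744126   52.        ]
(3554, [104.5, 93.9])
(98, [350.1, 211.0])
```

View pics/w19.png

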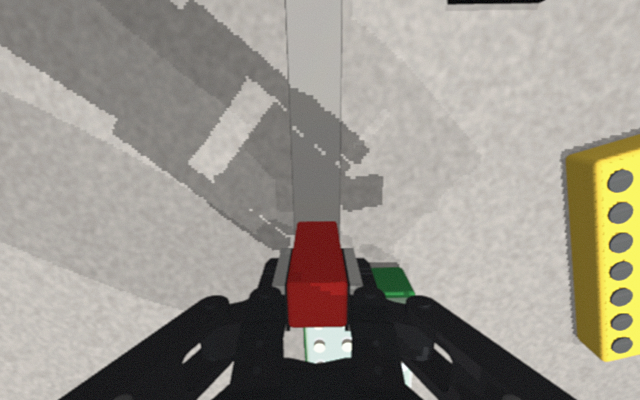

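The blade lies straight ahead of the jaws, with edges at columns 287 and 341, and the tip is out of view. That was my fourteenth picture, so I'll go by numbers from here.

```bash
python3 - <<'E'
from h import *
f=grab("wrist"); g=cv2.cvtColor(f["color"],cv2.COLOR_BGR2GRAY).astype(int)
for r in (5,40,80,200):
    d=np.gradient(g[r,270:360]); i=np.argsort(-abs(d))[:6]; print(r,sorted((270+i).tolist()))
for r,(a,b) in {0:(287,341),200:(294,340)}.items(): print(w(f,(a,r),59)[:2].round(1),w(f,(b,r),59)[:2].round(1))
s=observe(); print(s['eef_pos'])
t=grab("top")
h=cv2.cvtColor(t["color"],cv2.COLOR_BGR2HSV)
for c in range(376,400,2): 
    print(c,[(int(h[r,c,0]),int(h[r,c,1]),int(h[r,c,2])) for r in (200,206,210,214,218,222)])
print(px(t,(563,-171,59)),px(t,(563,-147,16)))
E
```

```text
5 [283, 284, 286, 340, 342, 343]
40 [285, 286, 288, 340, 342, 343]
80 [287, 288, 289, 290, 339, 341]
200 [276, 291, 292, 294, 340, 341]
[ 546.  -203.5] [ 572.5 -203.8]
[ 546.  -306.5] [ 573.4 -306.8]
[ 559.94516328 -330.8301405   104.68657362]
376 [(6, 10, 127), (29, 195, 161), (124, 11, 182), (30, 221, 174), (25, 44, 110), (30, 31, 179)]
378 [(5, 12, 130), (29, 186, 155), (127, 12, 185), (30, 226, 167), (25, 26, 106), (170, 5, 168)]
380 [(175, 12, 128), (29, 192, 155), (126, 14, 186), (29, 207, 164), (23, 47, 86), (173, 12, 86)]
382 [(7, 18, 125), (29, 203, 157), (124, 11, 187), (30, 214, 168), (21, 54, 89), (179, 77, 80)]
384 [(4, 17, 122), (29, 170, 147), (25, 74, 166), (30, 230, 163), (22, 63, 73), (1, 211, 146)]
386 [(4, 14, 124), (27, 27, 86), (23, 59, 73), (29, 82, 65), (0, 10, 50), (0, 177, 140)]
388 [(4, 16, 125), (8, 12, 83), (0, 10, 79), (12, 17, 77), (0, 5, 49), (0, 22, 82)]
390 [(3, 19, 119), (8, 22, 125), (13, 27, 134), (14, 21, 132), (150, 10, 50), (170, 10, 79)]
392 [(8, 23, 124), (11, 28, 127), (11, 21, 131), (9, 25, 134), (0, 15, 69), (13, 21, 110)]
394 [(8, 24, 127), (14, 26, 129), (12, 25, 133), (11, 22, 130), (15, 34, 75), (15, 26, 117)]
396 [(9, 26, 127), (13, 24, 126), (16, 25, 133), (16, 22, 125), (17, 30, 76), (9, 28, 118)]
398 [(12, 26, 127), (14, 22, 128), (12, 25, 132), (11, 22, 125), (11, 28, 73), (18, 26, 117)]
[389.2977874  208.91057294] [378.22081417 210.81853637]
```

```bash
python3 -m inch '[[[-0.003,0.0035,0],[0,0,0],-1],[[-0.003,0.0035,0.02],[0,0,0],-1],[[-0.003,0.0035,0.04],[0,0,0],-1],[[-0.003,0.0035,0.055],[0,0,0],-1],[[-0.003,0.0035,0.055],[0,0,0],-1],[[-0.003,0.0035,0.055],[0,0,0],-1]]' 80
python3 - <<'E'
from h import *
f=grab("wrist"); g=cv2.cvtColor(f["color"],cv2.COLOR_BGR2GRAY).astype(int)
for r in (5,40,80,160):
    d=np.gradient(g[r,270:360]); i=np.argsort(-abs(d))[:6]; print(r,sorted((270+i).tolist()))
t=grab("top"); h=cv2.cvtColor(t["color"],cv2.COLOR_BGR2HSV)
m=cv2.inRange(h,(23,90,60),(33,255,255))[200:220,360:395]; ys,xs=np.nonzero(m); print(xs.min()+360,xs.max()+360)
for c in range(380,400,2): print(c,[int(h[r,c,2]) for r in range(202,224,2)])
print(px(t,(563,-172,13)),px(t,(563,-165,8)))
E
```

```text
time: 33.05
eef_pos: [561.5, -332.5, 57.9]
eef_rot: [0.711, 0.703, -0.0, -0.001]
ft_force: [0.6, -0.2, -0.3]
opening: 22.7
finger_force: 79.4
5 [284, 285, 287, 288, 343, 345]
40 [286, 287, 289, 342, 344, 345]
80 [289, 290, 291, 341, 343, 344]
160 [329, 330, 331, 333, 334, 335]
365 385
380 [181, 131, 152, 167, 185, 142, 164, 153, 88, 87, 86]
382 [175, 134, 157, 174, 184, 143, 165, 157, 91, 82, 80]
384 [174, 131, 146, 168, 168, 159, 166, 147, 87, 129, 146]
386 [173, 137, 88, 83, 81, 82, 82, 76, 72, 117, 142]
388 [170, 138, 95, 120, 123, 122, 123, 119, 71, 81, 80]
390 [114, 100, 93, 127, 132, 134, 128, 126, 79, 77, 79]
392 [121, 122, 108, 131, 135, 131, 126, 125, 100, 106, 105]
394 [128, 125, 119, 130, 134, 128, 124, 128, 105, 118, 118]
396 [126, 130, 119, 131, 129, 126, 126, 122, 106, 120, 120]
398 [128, 127, 119, 129, 128, 125, 127, 120, 102, 113, 120]
[387.43341017 211.05475929] [384.59356417 211.25071697]
```

The top image shows the blade tip at column 387, in the lane, just behind the yellow cartridge at column 385. Pushing starts now, in watched steps.

```bash
python3 -m inch '[[[0.0125,0.001,-0.0015],[0,0,0],-1],[[0.025,0.001,-0.0015],[0,0,0],-1],[[0.0375,0.001,-0.0015],[0,0,0],-1],[[0.05,0.001,-0.0015],[0,0,0],-1],[[0.0625,0.001,-0.0015],[0,0,0],-1],[[0.075,0.001,-0.0015],[0,0,0],-1],[[0.0875,0.001,-0.0015],[0,0,0],-1],[[0.1,0.001,-0.0015],[0,0,0],-1]]' 80
python3 - <<'E'
from h import *
t=grab("top"); carts(t,amin=12)
E
```

```text
time: 33.95
eef_pos: [563.8, -252.1, 60.8]
eef_rot: [0.711, 0.703, -0.0, 0.0]
ft_force: [-0.2, -0.9, -1.4]
opening: 23.2
finger_force: 79.3
blue 193 [301.0, 206.9] body [571.1  59.4] [37.5, 32.3] 90.6 tab 97 [568.5  58.6] tabang 90.6
blue 83 [336.2, 211.2] body [562.7 -35.5] [29.4, 29.6] 0.3 tab 197 [531.1 -35.2] tabang 90.6
green 20 [324.4, 205.6] body [573.   -0.7] [29.4, 8.1] 90.6 tab 37 [583.8  -7.1] tabang 90.6
green 41 [323.9, 213.7] body [556.9  -0.9] [29.4, 13.4] 90.6 tab 99 [530.9 -16.8] tabang 90.6
orange 21 [429.3, 198.1] body [ 598.5 -284. ] [23.2, 16.9] 135.1 tab
orange 15 [427.0, 204.9] body [ 580.5 -277.1] [6.6, 29.6] 59.0 tab
orange 13 [446.6, 205.8] body [ 581.  -332.1] [19.1, 13.3] 127.1 tab
orange 13 [449.4, 211.7] body [ 561.2 -336.8] [15.4, 9.3] 134.9 tab
orange 28 [424.3, 230.7] body [ 513.3 -270.7] [26.5, 17.7] 152.9 tab
orange 19 [434.4, 232.2] body [ 506.2 -296.2] [22.9, 11.7] 160.7 tab
orange 140 [409.4, 245.2] body [ 473.5 -232.5] [91.2, 42.9] 108.0 tab
orange 12 [435.2, 239.7] body [ 487.8 -297.9] [16.8, 7.0] 152.7 tab
orange 35 [432.1, 248.8] body [ 461.  -290.1] [19.4, 41.9] 33.2 tab
orange 14 [423.1, 253.1] body [ 451.5 -265.2] [14.3, 8.2] 116.8 tab
orange 12 [433.2, 256.4] body [ 443.1 -292.5] [7.9, 13.2] 90.6 tab
orange 22 [431.2, 263.5] body [ 423.4 -285.5] [15.1, 29.3] 45.0 tab
orange 13 [420.7, 263.9] body [ 424.4 -260.5] [13.1, 13.2] 90.6 tab
orange 12 [400.5, 265.1] body [ 419.9 -205.1] [9.4, 12.9] 45.2 tab
orange 19 [407.7, 264.7] body [ 421.  -224.9] [14.3, 18.7] 53.5 tab
orange 33 [380.8, 273.6] body [ 398.3 -154.2] [36.7, 16.1] 131.2 tab
yellow 109 [350.6, 211.0] body [563.1 -72.9] [34.8, 29.6] 90.6 tab 215 [528.8 -66.7] tabang 90.6
yellow 131 [369.6, 223.1] body [ 528.8 -123.6] [29.3, 29.4] 179.8 tab 70 [527.8 -92.9] tabang 90.6
yellow 12 [319.2, 221.4] body [532.6   9.5] [8.0, 8.0] 0.7 tab 43 [530.8  -6.3] tabang 0.5
```

```bash
P='[[[0.0125,0,0],[0,0,0],-1],[[0.025,0,0],[0,0,0],-1],[[0.0375,0,0],[0,0,0],-1],[[0.05,0,0],[0,0,0],-1],[[0.0625,0,0],[0,0,0],-1],[[0.075,0,0],[0,0,0],-1],[[0.0875,0,0],[0,0,0],-1],[[0.1,0,0],[0,0,0],-1]]'; :
python3 -m inch '[[[0.0125,0,0],[0,0,0],-1],[[0.025,0,0],[0,0,0],-1],[[0.0375,0,0],[0,0,0],-1],[[0.05,0,0],[0,0,0],-1],[[0.0625,0,0],[0,0,0],-1],[[0.075,0,0],[0,0,0],-1],[[0.0875,0,0],[0,0,0],-1],[[0.1,0,0],[0,0,0],-1]]'|grep -E 'pos|force|open'
python3 - <<'E'
from h import *
t=grab("top"); carts(t,["green","pink","blue","yellow"],amin=12)
E
```

```text
eef_pos: [564.6, -172.2, 60.8]
ft_force: [0.3, -1.5, -2.3]
opening: 23.1
finger_force: 79.4
green 53 [469.5, 202.9] body [ 589.3 -391.8] [8.1, 81.9] 5.9 tab 2 [ 602.8 -402.3] tabang 90.6
pink 83 [279.8, 209.6] body [565.1 115.4] [32.1, 32.3] 1.2 tab 31 [566.5 116.5] tabang 90.6
blue 193 [301.0, 206.9] body [571.1  59.4] [37.5, 32.3] 90.6 tab 85 [568.5  58.6] tabang 90.6
yellow 113 [320.9, 209.8] body [564.9   7.2] [34.8, 29.6] 90.6 tab 78 [530.9 -15.5] tabang 90.6
```

```bash
python3 -m inch '[[[0.0125,0,0],[0,0,0],-1],[[0.025,0,0],[0,0,0],-1],[[0.0375,0,0],[0,0,0],-1],[[0.05,0,0],[0,0,0],-1],[[0.0625,0,0],[0,0,0],-1],[[0.075,0,0],[0,0,0],-1],[[0.0875,0,0],[0,0,0],-1],[[0.1,0,0],[0,0,0],-1]]'|grep -E 'pos|force|open'
python3 -m inch '[[[0.01,0,0],[0,0,0],-1],[[0.02,0,0],[0,0,0],-1],[[0.03,0,0],[0,0,0],-1],[[0.037,0,0],[0,0,0],-1],[[0.042,0,0],[0,0,0],-1],[[0.042,0,0],[0,0,0],-1],[[0.042,0,0],[0,0,0],-1]]'|grep -E 'pos|force|open'
python3 - <<'E'
from h import *
t=grab("top"); carts(t,["green","pink","blue","yellow","orange"],amin=12)
E
```

```text
eef_pos: [565.5, -92.2, 60.8]
ft_force: [0.1, -1.0, -0.8]
opening: 23.2
finger_force: 79.5
eef_pos: [565.7, -59.1, 60.6]
ft_force: [0.5, 0.5, -1.4]
opening: 23.3
finger_force: 79.5
green 87 [252.0, 209.3] body [565.6 192.9] [32.1, 29.6] 90.6 tab 21 [564.7 157.2] tabang 90.6
pink 89 [238.0, 209.3] body [565.2 230.3] [32.1, 29.6] 90.6 tab 31 [567.9 231. ] tabang 90.6
blue 193 [301.0, 206.9] body [571.1  59.4] [37.5, 32.3] 90.6 tab 23 [553.6  79.2] tabang 39.9
blue 90 [264.8, 208.9] body [566.  156.8] [29.4, 29.6] 1.4 tab 21 [564.7 157.2] tabang 90.6
yellow 105 [278.5, 208.7] body [566.3 120.8] [32.1, 29.6] 90.6 tab 24 [566.4 123. ] tabang 90.6
yellow 33 [373.8, 224.3] body [ 527.5 -134.3] [8.0, 26.7] 179.8 tab 12 [ 527.  -140.2] tabang 179.8
orange 18 [353.3, 200.9] body [590.1 -79.5] [16.1, 13.5] 90.6 tab
orange 111 [224.2, 208.6] body [566.1 266.3] [34.8, 32.3] 90.6 tab 30 [567.9 232.3] tabang 90.6
orange 13 [329.2, 210.2] body [563.8 -16.8] [10.8, 13.4] 90.6 tab
orange 13 [319.8, 238.9] body [487.   8.] [14.8, 7.9] 112.4 tab
orange 12 [329.4, 257.0] body [437.6 -17.9] [7.9, 18.4] 0.5 tab
orange 14 [306.9, 266.9] body [413.4  39.7] [13.1, 13.2] 90.6 tab
orange 12 [331.4, 269.8] body [405.5 -23.3] [15.3, 8.2] 104.5 tab
```

Yellow is at reader x +63 and all five are through, at about reader y 0. I'll withdraw the stick straight back, then lift.

```bash
python3 -m inch '[[[-0.02,0,0],[0,0,0],-1],[[-0.05,0,0],[0,0,0],-1],[[-0.09,0,0],[0,0,0],-1],[[-0.13,0,0],[0,0,0],-1],[[-0.16,0,0],[0,0,0],-1],[[-0.16,0,0],[0,0,0],-1],[[-0.16,0,-0.05],[0,0,0],-1],[[-0.16,0,-0.1],[0,0,0],-1]]' 80|grep -E 'pos|force|open'
python3 -m inch '[[[0,0,0],[0,0,0],-1],[[0,0,0],[0,0,0],-1],[[0,0,0],[0,0,0],-1]]'|grep -E 'pos|force|open'
python3 - <<'E'
from h import *
f=grab("wrist"); g=cv2.cvtColor(f["color"],cv2.COLOR_BGR2GRAY).astype(int); print(observe()["eef_pos"])
for r in (5,40,80,200):
    d=np.gradient(g[r,270:360]); i=np.argsort(-abs(d))[:8]; print(r,sorted((270+i).tolist()))
print([B[:2] for B in blobs(f,0,6,amin=100)])
t=grab("top"); carts(t,["green","pink","blue","yellow","orange"],amin=60)
chain((677,-148,140,89.4))
E
```

```text
eef_pos: [562.8, -187.3, 139.5]
ft_force: [2.1, 0.4, -1.1]
opening: 23.3
finger_force: 79.3
eef_pos: [563.4, -186.8, 139.2]
ft_force: [-0.2, -0.3, -1.1]
opening: 22.9
finger_force: 79.6
[ 563.19402315 -186.70568115  138.64652688]
5 [286, 287, 344, 354, 355, 356, 357, 358]
40 [288, 289, 343, 344, 354, 355, 356, 357]
80 [272, 273, 289, 342, 343, 352, 353, 355]
200 [270, 292, 293, 339, 340, 341, 342, 359]
[(159, [283.5, 174.2]), (5526, [316.9, 278.9])]
green 87 [252.0, 209.3] body [565.6 192.9] [32.1, 29.6] 90.6 tab 24 [566.1 157.3] tabang 90.6
pink 88 [237.9, 209.2] body [565.2 230.3] [32.1, 29.6] 90.6 tab 35 [567.9 231. ] tabang 90.6
blue 193 [301.0, 206.9] body [571.1  59.4] [37.5, 32.3] 90.6 tab 95 [568.5  58.6] tabang 90.6
blue 89 [264.8, 208.8] body [566.  156.8] [29.4, 29.6] 1.4 tab 24 [566.1 157.3] tabang 90.6
yellow 115 [279.1, 208.7] body [566.4 119.5] [34.8, 29.6] 90.6 tab 31 [566.4 121.7] tabang 90.6
yellow 65 [367.8, 223.7] body [ 530.1 -121. ] [24.0, 26.7] 179.8 tab 18 [529.  -82.4] tabang 0.1
orange 112 [224.1, 208.5] body [566.1 266.3] [34.8, 32.3] 90.6 tab 32 [567.9 232.3] tabang 90.6
(677, -148, 140, 89.4) [0.0499, 0.1417, -0.0022] -6.366197723675813e-05 rows 3
```

```bash
python3 -m inch '[[[0.05,0.142,0],[0,0,0],-1],[[0.05,0.142,0],[0,0,0],-1],[[0.05,0.142,0],[0,0,0],-1],[[0.05,0.142,0],[0,0,0],-1],[[0.05,0.142,0],[0,0,0],-1],[[0.05,0.142,0],[0,0,0],-1],[[0.05,0.142,0],[0,0,0],-1]]' 80|grep -E 'pos|force|open'
python3 - <<'E'
from h import *
f=grab("wrist"); s=observe(); print(s["eef_pos"]); g=cv2.cvtColor(f["color"],cv2.COLOR_BGR2GRAY).astype(int)
for y in (-100,-60,-30):
    # row of the tray rim top at this y; dark runs = rim/inner wall
    r=int(px(f,(675,y,12))[1]); 
    if not 0<=r<400: continue
    row=g[r]; c=np.nonzero(row[230:400]<45)[0]+230; sp=np.split(c,np.nonzero(np.diff(c)>1)[0]+1)
    print(y,r,[(int(q[0]),int(q[-1]),w(f,(q[0],r),12)[0].round(1),w(f,(q[-1],r),12)[0].round(1)) for q in sp if len(q)>2])
chain((677,-148,61,89.4))
E
```

```text
eef_pos: [677.3, -149.1, 140.3]
ft_force: [-0.6, -0.6, -1.4]
opening: 22.8
finger_force: 79.5
[ 677.54543109 -149.1385987   140.62787325]
-100 141 [(280, 290, np.float64(646.3), np.float64(654.6)), (345, 347, np.float64(700.2), np.float64(701.9))]
-60 90 [(278, 288, np.float64(646.7), np.float64(654.6))]
-30 47 []
(677, -148, 61, 89.4) [0.0014, -0.0006, 0.0995] -0.00041380285203892786 rows 2
```

```bash
python3 -m inch '[[[0.001,-0.0005,0.03],[0,0,0],-1],[[0.001,-0.0005,0.06],[0,0,0],-1],[[0.001,-0.0005,0.09],[0,0,0],-1],[[0.001,-0.0005,0.097],[0,0,0],-1],[[0.001,-0.0005,0.097],[0,0,0],-1],[[0.001,-0.0005,0.097],[0,0,0],-1]]' 80|grep -E 'pos|force|open'
python3 -m inch '[[[0,0,0.002],[0,0,0],-1],[[0,0,0.002],[0,0,0],-1]]' 80|grep -E 'pos|force|open'
```

```text
eef_pos: [678.8, -148.3, 64.6]
ft_force: [-0.3, -0.1, -2.2]
opening: 22.9
finger_force: 79.7
eef_pos: [678.6, -148.0, 62.6]
ft_force: [-0.9, -0.3, -1.6]
opening: 23.0
finger_force: 79.7
```

```bash
python3 -m inch '[[[0,0,0.002],[0,0,0],-1],[[0,0,0.002],[0,0,0],-1],[[0,0,0.002],[0,0,0],-1]]' 80|grep -E 'pos|force|open'
python3 -m inch '[[[0,0,0],[0,0,0],0.1],[[0,0,0],[0,0,0],0.1],[[0,0,0],[0,0,0],0.1],[[0,0,0],[0,0,0],0.1],[[0,0,0],[0,0,0],0.1],[[0,0,-0.05],[0,0,0],0.1],[[0,0,-0.1],[0,0,0],0.1],[[0,0,-0.13],[0,0,0],0.1]]' 40|grep -E 'pos|force|open'
python3 -m inch '[[[-0.1,-0.1,-0.05],[0,0,0],0.1],[[-0.2,-0.2,-0.1],[0,0,0],0.1],[[-0.2,-0.2,-0.1],[0,0,0],0.1],[[-0.2,-0.2,-0.1],[0,0,0],0.1],[[-0.2,-0.2,-0.1],[0,0,0],0.1],[[-0.2,-0.2,-0.1],[0,0,0],0.1],[[-0.2,-0.2,-0.1],[0,0,0],0.1]]'|grep -E 'pos'
python3 - <<'E'
from h import *
t=grab("top"); carts(t,["green","pink","blue","yellow","orange"],amin=60)
for B in blobs(t,0,6)+blobs(t,177,180):
    if 190<B[1][0]<450 and 140<B[1][1]<290: print('red',B[0],B[1],w(t,B[1],84)[:2].round(1))
h=cv2.cvtColor(t["color"],cv2.COLOR_BGR2HSV); h0=cv2.cvtColor(cv2.imread("pics/top0.png"),cv2.COLOR_BGR2HSV)
d=cv2.absdiff(t["color"],cv2.imread("pics/top0.png")).max(2)[155:185,305:400]; print((d>40).sum(), np.argwhere(d>40)[:20].tolist())
# bar side edges: bright run per column, z 17
for c in (330,340,350,360): 
    r=np.nonzero(h[212:236,c,2]>140)[0]+212; print(c,r.min(),r.max(),w(t,(c,(r.min()+r.max())/2),17)[:2].round(1))
E
```

```text
eef_pos: [678.6, -148.0, 60.6]
ft_force: [0.1, -0.3, 0.8]
opening: 23.1
finger_force: 79.6
eef_pos: [679.4, -148.3, 167.8]
ft_force: [0.5, 0.1, 0.6]
opening: 47.0
finger_force: 0.0
eef_pos: [516.0, -306.8, 244.6]
green 87 [252.0, 209.3] body [565.6 192.9] [32.1, 29.6] 90.6 tab 31 [566.  158.6] tabang 90.6
pink 88 [237.9, 209.2] body [565.2 230.3] [32.1, 29.6] 90.6 tab 36 [567.9 231. ] tabang 90.6
blue 192 [301.0, 207.0] body [571.1  59.4] [37.5, 32.3] 90.6 tab 105 [568.5  58.6] tabang 90.6
blue 90 [264.8, 208.9] body [566.  156.8] [29.4, 29.6] 1.4 tab 31 [566.  158.6] tabang 90.6
yellow 115 [279.1, 208.7] body [566.4 119.5] [34.8, 29.6] 90.6 tab 32 [568.2  81. ] tabang 1.1
yellow 122 [370.0, 223.1] body [ 528.8 -125. ] [26.7, 29.4] 179.8 tab 63 [527.8 -94.2] tabang 90.6
orange 114 [224.1, 208.5] body [566.1 266.3] [34.8, 32.3] 90.6 tab 33 [567.9 232.3] tabang 90.6
red 126 [379.5, 165.0] [ 673.3 -143.3]
red 15 [384.7, 221.5] [ 527.6 -155.9]
25 [[12, 73], [12, 74], [12, 75], [12, 76], [13, 74], [17, 16], [17, 21], [17, 23], [17, 25], [17, 28], [17, 29], [17, 30], [18, 15], [18, 17], [18, 18], [18, 21], [18, 22], [18, 23], [18, 24], [18, 26]]
330 218 226 [531.5 -18.4]
340 218 226 [531.8 -45. ]
350 218 227 [530.7 -71.6]
360 219 227 [529.7 -98.3]
```

The cartridges and stick are right. The bar's band has drifted about 3 mm outward, roughly 0.02 rad. That is within tolerance, but I'll nudge it back to the pin for margin.

```bash
python3 -c "
from h import *
chain((480,-115,200,89.4),(480,-115,22.5,89.4))"
```

```text
(480, -115, 200, 89.4) [0.2381, -0.0482, 0.0549] -0.00025464790894703254 rows 4
(480, -115, 22.5, 89.4) [0.0, 0.0, 0.2219] 0.0 rows 4
```

```bash
python3 -m inch '[[[0.238,-0.048,0.055],[0,0,0],-1],[[0.238,-0.048,0.055],[0,0,0],-1],[[0.238,-0.048,0.055],[0,0,0],-1],[[0.238,-0.048,0.055],[0,0,0],-1],[[0.238,-0.048,0.055],[0,0,0],-1],[[0.238,-0.048,0.055],[0,0,0],-1],[[0.238,-0.048,0.055],[0,0,0],-1],[[0.238,-0.048,0.055],[0,0,0],-1]]' 60|grep -E 'pos|open'
python3 -m inch '[[[0,0,0.22],[0,0,0],-1],[[0,0,0.22],[0,0,0],-1],[[0,0,0.22],[0,0,0],-1],[[0,0,0.22],[0,0,0],-1],[[0,0,0.22],[0,0,0],-1],[[0,0,0.22],[0,0,0],-1],[[0,0,0.22],[0,0,0],-1]]'|grep -E 'pos|force'
python3 -m inch '[[[0,0.006,0],[0,0,0],-1],[[0,0.012,0],[0,0,0],-1],[[0,0.018,0],[0,0,0],-1],[[0,0.024,0],[0,0,0],-1],[[0,0.028,0],[0,0,0],-1],[[0,0.028,0],[0,0,0],-1]]'|grep -E 'pos|force'
```

```text
eef_pos: [480.8, -116.2, 200.4]
opening: -0.3
eef_pos: [481.8, -116.5, 26.0]
ft_force: [-0.3, -0.2, -0.5]
finger_force: 0.0
eef_pos: [503.0, -115.6, 24.0]
ft_force: [0.3, 0.0, -0.2]
finger_force: 0.0
```

```bash
python3 -m inch '[[[0,0.002,0],[0,0,0],-1],[[0,0.003,0],[0,0,0],-1],[[0,0.004,0],[0,0,0],-1],[[0,0.004,0],[0,0,0],-1]]'|grep -E 'pos|ft'
python3 -m inch '[[[0,0.00125,0],[0,0,0],-1],[[0,0.0025,0],[0,0,0],-1],[[0,0.0025,0],[0,0,0],-1]]'|grep -E 'pos|ft'
python3 -m inch '[[[0,0.00125,0],[0,0,0],-1],[[0,0.0025,0],[0,0,0],-1],[[0,0.0025,0],[0,0,0],-1]]'|grep -E 'pos|ft'
```

```text
eef_pos: [504.9, -115.4, 23.6]
ft_force: [-2.5, -0.8, 1.1]
eef_pos: [507.2, -115.6, 23.7]
ft_force: [-2.8, 0.1, 0.3]
eef_pos: [507.6, -115.6, 23.6]
ft_force: [-9.1, -3.8, 5.0]
```

```bash
python3 -m inch '[[[0,-0.01,0],[0,0,0],-1],[[0,-0.03,0],[0,0,0],-1],[[0,-0.03,0],[0,0,0],-1],[[0,-0.04,-0.1],[0,0,0],-1],[[0,-0.04,-0.25],[0,0,0],-1],[[0,-0.04,-0.25],[0,0,0],-1],[[-0.2,-0.04,-0.25],[0,0,0],-1],[[-0.2,-0.04,-0.25],[0,0,0],-1]]'|grep pos
python3 -m inch '[[[-0.1,0,0],[0,0,0],-1],[[-0.1,0,0],[0,0,0],-1],[[-0.1,0,0],[0,0,0],-1],[[-0.1,0,0],[0,0,0],-1],[[-0.1,0,0],[0,0,0],-1],[[-0.1,0,0],[0,0,0],-1]]'|grep -E 'pos|ft'
python3 - <<'E'
from h import *
t=grab("top"); carts(t,["green","pink","blue","yellow","orange"],amin=60); h=cv2.cvtColor(t["color"],cv2.COLOR_BGR2HSV)
for c in (330,340,350,360): 
    r=np.nonzero(h[212:236,c,2]>140)[0]+212; print(c,r.min(),r.max(),w(t,(c,(r.min()+r.max())/2),17)[:2].round(1))
print(observe()["dq"])
E
```

```text
eef_pos: [479.2, -211.5, 207.4]
eef_pos: [476.5, -289.4, 203.6]
ft_force: [-0.1, -0.1, -0.2]
green 88 [252.0, 209.3] body [565.6 192.9] [32.1, 29.6] 90.6 tab 22 [564.7 157.2] tabang 90.6
pink 89 [237.9, 209.2] body [565.2 230.3] [32.1, 29.6] 90.6 tab 33 [567.9 231. ] tabang 90.6
blue 193 [301.0, 206.9] body [571.1  59.4] [37.5, 32.3] 90.6 tab 39 [586.   55.1] tabang 65.1
blue 101 [265.6, 208.8] body [566.  155.5] [32.1, 29.6] 90.6 tab 22 [564.7 157.2] tabang 90.6
yellow 105 [282.7, 210.4] body [561.1 108.7] [34.8, 29.6] 90.6 tab 20 [560.5 107.2] tabang 102.0
yellow 119 [369.9, 222.0] body [ 532.8 -125. ] [26.7, 26.8] 179.8 tab 69 [530.4 -92.9] tabang 90.6
orange 114 [224.2, 208.5] body [566.1 266.3] [34.8, 32.3] 90.6 tab 32 [567.9 232.3] tabang 90.6
330 217 226 [532.8 -18.4]
340 218 226 [531.8 -45. ]
350 218 226 [532.1 -71.6]
360 218 226 [532.4 -98.3]
[-0.00280894 -0.00222874 -0.00032553 -0.00354531 -0.00259194 -0.00261789]
```

The bar is back in line. Yellow, though, has been knocked from reader x +62 to about +51. I'll measure it close by.

```bash
python3 -c "
from h import *
chain((470,110,240,89.4))"
python3 -m inch '[[[0.3,0,-0.05],[0,0,0],-1],[[0.5,-0.01,-0.05],[0,0,0],-1],[[0.5,-0.01,-0.05],[0,0,0],-1],[[0.5,-0.01,-0.05],[0,0,0],-1],[[0.5,-0.01,-0.05],[0,0,0],-1],[[0.5,-0.01,-0.05],[0,0,0],-1],[[0.5,-0.01,-0.05],[0,0,0],-1],[[0.5,-0.01,-0.05],[0,0,0],-1]]'|grep pos
python3 -m inch '[[[0,0,0],[0,0,0],-1],[[0,0,0],[0,0,0],-1],[[0,0,0],[0,0,0],-1]]'|grep pos
python3 - <<'E'
from h import *
f=grab("wrist","w20"); carts(f); t=grab("top"); carts(t,["yellow"],amin=50)
E
```

```text
(470, 110, 240, 89.4) [0.4992, -0.0127, -0.0454] 0.00044563384065730697 rows 9
eef_pos: [471.7, 110.0, 244.1]
eef_pos: [472.3, 107.0, 243.3]
blue 535 [395.7, 128.6] body [565.  156.7] [35.5, 33.3] 91.2 tab 403 [580.7 160.5] tabang 95.6
blue 1116 [404.0, 227.3] body [581.   36.7] [43.2, 46.5] 95.5 tab 2008 [575.4  46.2] tabang 96.3
green 544 [398.5, 95.9] body [565.9 193.1] [36.2, 32.6] 89.5 tab 544 [581.7 193.7] tabang 95.9
pink 657 [400.6, 60.5] body [565.7 229.1] [34.5, 36.0] 95.5 tab 535 [582.  226.7] tabang 96.1
orange 758 [403.5, 22.8] body [565.5 264.6] [34.2, 37.2] 95.7 tab 575 [583.  255.1] tabang 96.4
orange 49 [365.3, 244.9] body [533.5  11.9] [10.2, 15.6] 92.5 tab 195 [529.1  16.4] tabang 179.4
yellow 441 [390.9, 169.4] body [561.4 108. ] [38.6, 30.5] 89.8 tab 277 [538.6 121.5] tabang 89.8
yellow 119 [369.9, 222.0] body [ 532.8 -125. ] [26.7, 26.8] 179.8 tab 39 [530.4 -92.9] tabang 90.6
```

Yellow measures about reader x +50, too close to the 47 mm limit, so I'll use the stick again to restore the margin.

```bash
python3 -c "
from h import *
chain((678.5,-148,168,89.4),(678.5,-148,60,89.4))"
python3 -m inch '[[[-0.05,0.02,-0.0],[0,0,0],0.2],[[-0.316,0.262,0.0],[0,0,0],0.2],[[-0.316,0.262,0],[0,0,0],0.2],[[-0.316,0.262,0.094],[0,0,0],0.2],[[-0.316,0.262,0.094],[0,0,0],0.2],[[-0.316,0.262,0.094],[0,0,0],0.2],[[-0.316,0.262,0.094],[0,0,0],0.2],[[-0.316,0.262,0.094],[0,0,0],0.2]]' 80|grep -E 'pos|open'
python3 -m inch '[[[0,0,0],[0,0,0],0.2],[[0,0,0],[0,0,0],0.2],[[0,0,0],[0,0,0],0.2]]'|grep pos
python3 - <<'E'
from h import *
f=grab("wrist"); print(px(f,(678.5,-148,84))); print([(B[0],B[1],np.round(B[2][1])) for B in blobs(f,0,6,amin=100)])
chain((678.5,-148,60,89.4))
E
```

```text
(678.5, -148, 168, 89.4) [-0.3144, 0.2615, 0.094] -0.0006684507609859603 rows 7
(678.5, -148, 60, 89.4) [0.0, 0.0, 0.135] 0.0 rows 3
eef_pos: [678.9, -153.9, 161.4]
opening: 51.1
eef_pos: [679.3, -147.5, 170.1]
[316.57813849 215.2131948 ]
[(1445, [315.6, 204.1], array([48., 33.])), (162, [170.6, 207.1], array([11., 17.]))]
(678.5, -148, 60, 89.4) [-0.0008, -0.0014, 0.1378] 0.00012732395447351627 rows 3
```

```bash
python3 -m inch '[[[0,-0.001,0.06],[0,0,0],0.2],[[0,-0.001,0.12],[0,0,0],0.2],[[0,-0.001,0.1365],[0,0,0],0.2],[[0,-0.001,0.1365],[0,0,0],0.2],[[0,-0.001,0.1365],[0,0,0],-1],[[0,-0.001,0.1365],[0,0,0],-1],[[0,-0.001,0.1365],[0,0,0],-1],[[0,-0.001,0.1365],[0,0,0],-1]]' 80|grep -E 'pos|ft|open'
python3 -m inch '[[[0,0,0],[0,0,0],-1],[[0,0,0],[0,0,0],-1],[[0,0,-0.04],[0,0,0],-1],[[0,0,-0.1],[0,0,0],-1],[[0,0,-0.1],[0,0,0],-1],[[0,0,-0.1],[0,0,0],-1],[[0,0,-0.1],[0,0,0],-1]]'|grep -E 'pos|ft|open'
python3 -c "
from h import *
chain((563.6,-187,140,89.4),(563.6,-187,61,89.4))"
```

```text
eef_pos: [680.6, -148.5, 62.5]
ft_force: [-0.5, -0.6, 6.2]
opening: 23.1
eef_pos: [677.4, -147.4, 137.3]
ft_force: [0.0, -0.3, -2.5]
opening: 23.2
(563.6, -187, 140, 89.4) [-0.051, -0.1418, -0.003] -6.366197723675813e-05 rows 3
(563.6, -187, 61, 89.4) [0.0, 0.0, 0.0988] 0.0 rows 2
```

```bash
python3 -m inch '[[[-0.051,-0.142,0],[0,0,0],-1],[[-0.051,-0.142,0],[0,0,0],-1],[[-0.051,-0.142,0],[0,0,0],-1],[[-0.051,-0.142,0],[0,0,0],-1],[[-0.051,-0.142,0],[0,0,0],-1],[[-0.051,-0.142,0],[0,0,0],-1],[[-0.051,-0.142,0],[0,0,0],-1]]' 80|grep -E 'pos|ft|open'
python3 - <<'E'
from h import *
f=grab("wrist"); g=cv2.cvtColor(f["color"],cv2.COLOR_BGR2GRAY).astype(int); print(observe()["eef_pos"])
for r in (5,40,80,200):
    d=np.gradient(g[r,270:360]); i=np.argsort(-abs(d))[:8]; print(r,sorted((270+i).tolist()))
print([B[:2] for B in blobs(f,0,6,amin=100)])
chain((563.6,-187,61.5,89.4))
E
```

```text
eef_pos: [565.5, -187.0, 138.9]
ft_force: [1.0, -0.7, -0.5]
opening: 23.1
[ 565.40829409 -187.0397108   138.89713749]
5 [284, 285, 341, 342, 352, 353, 354, 355]
40 [286, 287, 340, 341, 351, 352, 353, 354]
80 [287, 288, 340, 341, 349, 350, 352, 353]
200 [291, 292, 293, 295, 339, 340, 341, 359]
[(155, [280.7, 173.8]), (5331, [316.8, 275.2])]
(563.6, -187, 61.5, 89.4) [0.0, -0.0023, 0.0967] 0.00025464790894703254 rows 2
```

```bash
python3 -m inch '[[[0,-0.0015,0.03],[0,0,0],-1],[[0,-0.0015,0.06],[0,0,0],-1],[[0,-0.0015,0.085],[0,0,0],-1],[[0,-0.0015,0.096],[0,0,0],-1],[[0,-0.0015,0.096],[0,0,0],-1],[[0,-0.0015,0.096],[0,0,0],-1]]' 80|grep -E 'pos|ft|open'
python3 -m inch '[[[0.015,0,0],[0,0,0],-1],[[0.03,0,0],[0,0,0],-1],[[0.045,0,0],[0,0,0],-1],[[0.06,0,0],[0,0,0],-1],[[0.075,0,0],[0,0,0],-1],[[0.09,0,0],[0,0,0],-1],[[0.105,0,0],[0,0,0],-1],[[0.12,0,0],[0,0,0],-1]]'|grep -E 'pos|ft|open'
```

```text
eef_pos: [564.2, -187.6, 63.0]
ft_force: [0.2, 0.4, -1.3]
opening: 23.1
eef_pos: [564.4, -90.3, 62.3]
ft_force: [0.2, -0.4, -1.3]
opening: 23.2
```

```bash
python3 -m inch '[[[0.01,0,0],[0,0,0],-1],[[0.02,0,0],[0,0,0],-1],[[0.03,0,0],[0,0,0],-1],[[0.037,0,0],[0,0,0],-1],[[0.041,0,0],[0,0,0],-1],[[0.041,0,0],[0,0,0],-1],[[0.041,0,0],[0,0,0],-1]]'|grep -E 'pos|ft|open'
python3 - <<'E'
from h import *
t=grab("top"); carts(t,["green","pink","blue","yellow","orange"],amin=70)
E
python3 -m inch '[[[-0.02,0,0],[0,0,0],-1],[[-0.05,0,0],[0,0,0],-1],[[-0.09,0,0],[0,0,0],-1],[[-0.13,0,0],[0,0,0],-1],[[-0.16,0,0],[0,0,0],-1],[[-0.16,0,0],[0,0,0],-1],[[-0.16,0,-0.05],[0,0,0],-1],[[-0.16,0,-0.1],[0,0,0],-1]]' 80|grep -E 'pos|ft|open'
python3 -m inch '[[[0,0,0],[0,0,0],-1],[[0,0,0],[0,0,0],-1],[[0,0,0],[0,0,0],-1]]'|grep -E 'pos|ft|open'
python3 - <<'E'
from h import *
t=grab("top"); carts(t,["green","pink","blue","yellow","orange"],amin=50)
chain((677.5,-148,140,89.4))
E
```

```text
eef_pos: [564.7, -58.7, 62.2]
ft_force: [-0.3, -0.1, -0.9]
opening: 23.1
green 84 [251.5, 209.1] body [565.6 192.9] [32.1, 29.6] 90.6 tab 22 [568.  225.8] tabang 90.6
pink 91 [237.5, 209.2] body [565.2 230.3] [32.1, 29.6] 90.6 tab 33 [567.9 229.7] tabang 90.6
blue 193 [301.0, 206.9] body [571.1  59.4] [37.5, 32.3] 90.6 tab 14 [592.2  69.6] tabang 95.9
blue 98 [264.3, 208.7] body [565.9 158.2] [32.1, 29.6] 90.6 tab 25 [561.1 125.6] tabang 90.6
yellow 93 [278.5, 210.1] body [562.3 122. ] [34.8, 26.9] 90.6 tab 30 [561.1 122.9] tabang 90.6
orange 103 [223.7, 208.5] body [566.1 266.3] [34.8, 32.3] 90.6 tab 27 [567.9 232.3] tabang 90.6
eef_pos: [561.7, -186.6, 141.0]
ft_force: [-0.1, -0.2, -0.9]
opening: 22.9
eef_pos: [562.3, -186.0, 140.7]
ft_force: [-0.6, -0.3, -1.6]
opening: 23.1
green 83 [251.4, 209.1] body [565.6 192.9] [32.1, 29.6] 90.6 tab 24 [566.  159.9] tabang 90.6
pink 91 [237.5, 209.2] body [565.2 230.3] [32.1, 29.6] 90.6 tab 35 [567.9 231. ] tabang 90.6
blue 193 [301.0, 206.9] body [571.1  59.4] [37.5, 32.3] 90.6 tab 94 [568.5  58.6] tabang 90.6
blue 96 [264.3, 208.7] body [565.9 158.2] [32.1, 29.6] 90.6 tab 30 [561.1 125.6] tabang 90.6
yellow 93 [278.5, 210.1] body [562.3 122. ] [34.8, 26.9] 90.6 tab 36 [561.1 122.9] tabang 90.6
yellow 54 [367.3, 222.9] body [ 531.4 -119.6] [21.3, 24.1] 179.9 tab 14 [529.  -81.1] tabang 0.1
orange 106 [223.7, 208.5] body [566.1 267.7] [37.4, 32.3] 90.6 tab 33 [567.9 232.3] tabang 90.6
(677.5, -148, 140, 89.4) [0.0489, 0.1438, -0.0002] -6.366197723675813e-05 rows 3
```

Yellow is back at reader x about +64. Now the stick goes back to its tray, as before.

```bash
python3 -m inch '[[[0.049,0.143,0],[0,0,0],-1],[[0.049,0.143,0],[0,0,0],-1],[[0.049,0.143,0],[0,0,0],-1],[[0.049,0.143,0],[0,0,0],-1],[[0.049,0.143,0],[0,0,0],-1],[[0.049,0.143,0],[0,0,0],-1],[[0.049,0.143,0],[0,0,0],-1]]' 80|grep -E 'pos|ft|open'
python3 -m inch '[[[0,0,0.03],[0,0,0],-1],[[0,0,0.06],[0,0,0],-1],[[0,0,0.085],[0,0,0],-1],[[0,0,0.0925],[0,0,0],-1],[[0,0,0.0925],[0,0,0],-1],[[0,0,0.0925],[0,0,0],-1]]' 80|grep -E 'pos|ft|open'
```

```text
eef_pos: [677.0, -149.1, 141.7]
ft_force: [0.2, -0.2, -1.6]
opening: 22.9
eef_pos: [678.7, -149.1, 69.7]
ft_force: [0.7, -0.5, -0.2]
opening: 23.0
```

```bash
python3 -m inch '[[[0.001,0,0.004],[0,0,0],-1],[[0.001,0,0.0065],[0,0,0],-1],[[0.001,0,0.0065],[0,0,0],-1],[[0.001,0,0.0065],[0,0,0],-1]]' 80|grep -E 'pos|ft'
python3 -m inch '[[[0,0,0.0015],[0,0,0],-1],[[0,0,0.0025],[0,0,0],-1],[[0,0,0.0025],[0,0,0],-1]]'|grep -E 'pos|ft'
```

```text
eef_pos: [678.3, -147.8, 63.3]
ft_force: [-0.8, 0.1, -1.0]
eef_pos: [678.5, -147.9, 62.5]
ft_force: [-2.2, -0.0, 5.5]
```

Contact with the floor is felt. I'll release and clear out, then check once more.

```bash
python3 -m inch '[[[0,0,0],[0,0,0],0.1],[[0,0,0],[0,0,0],0.1],[[0,0,0],[0,0,0],0.1],[[0,0,0],[0,0,0],0.1],[[0,0,0],[0,0,0],0.1],[[0,0,-0.05],[0,0,0],0.1],[[0,0,-0.1],[0,0,0],0.1],[[0,0,-0.14],[0,0,0],0.1]]' 40|grep -E 'pos|force|open'
python3 -m inch '[[[-0.1,-0.1,-0.05],[0,0,0],0.1],[[-0.2,-0.2,-0.1],[0,0,0],0.1],[[-0.2,-0.2,-0.1],[0,0,0],0.1],[[-0.2,-0.2,-0.1],[0,0,0],0.1],[[-0.2,-0.2,-0.1],[0,0,0],0.1],[[-0.2,-0.2,-0.1],[0,0,0],0.1],[[-0.2,-0.2,-0.1],[0,0,0],0.1],[[-0.2,-0.2,-0.1],[0,0,0],0.1]]'|grep -E 'pos|ft'
python3 - <<'E'
from h import *
t=grab("top"); carts(t,["green","pink","blue","yellow","orange"],amin=60); h=cv2.cvtColor(t["color"],cv2.COLOR_BGR2HSV)
for B in blobs(t,0,6)+blobs(t,177,180):
    if 190<B[1][0]<450 and 140<B[1][1]<290: print('red',B[0],B[1])
c0=cv2.imread("pics/top0.png")
d=cv2.absdiff(t["color"],c0).max(2); print('tray',(d[155:185,305:400]>40).sum(),'tipbox',(d[180:222,462:522]>40).sum(),'bottle/jar',(d[140:210,135:235]>40).sum())
E
```

```text
eef_pos: [678.7, -148.0, 175.4]
ft_force: [0.6, -0.4, 0.5]
opening: 46.9
finger_force: 0.0
eef_pos: [516.7, -305.4, 252.4]
ft_force: [-0.2, 0.9, -0.3]
green 84 [251.5, 209.1] body [565.6 192.9] [32.1, 29.6] 90.6 tab 28 [566.  159.9] tabang 90.6
pink 89 [237.7, 209.2] body [565.2 230.3] [32.1, 29.6] 90.6 tab 37 [567.9 231. ] tabang 90.6
blue 193 [301.0, 206.9] body [571.1  59.4] [37.5, 32.3] 90.6 tab 106 [568.5  58.6] tabang 90.6
blue 97 [264.3, 208.7] body [565.9 158.2] [32.1, 29.6] 90.6 tab 32 [561.1 125.6] tabang 90.6
yellow 93 [278.5, 210.1] body [562.3 122. ] [34.8, 26.9] 90.6 tab 39 [561.1 122.9] tabang 90.6
yellow 120 [370.0, 223.0] body [ 530.1 -125. ] [26.7, 26.7] 179.8 tab 69 [529.1 -94.2] tabang 90.6
orange 103 [223.8, 208.5] body [566.1 266.3] [34.8, 32.3] 90.6 tab 30 [567.9 233.6] tabang 90.6
red 129 [379.4, 165.0]
red 18 [384.8, 221.5]
tray 40 tipbox 1947 bottle/jar 126
```

The stick and cartridges are in place. The stick brushed the bar out about 2.6 mm again, so I'll give it one more nudge to the pin.

```bash
python3 -m inch '[[[0.238,-0.046,0.064],[0,0,0],-1],[[0.238,-0.046,0.064],[0,0,0],-1],[[0.238,-0.046,0.064],[0,0,0],-1],[[0.238,-0.046,0.064],[0,0,0],-1],[[0.238,-0.046,0.064],[0,0,0],-1],[[0.238,-0.046,0.064],[0,0,0],-1],[[0.238,-0.046,0.064],[0,0,0],-1],[[0.238,-0.046,0.064],[0,0,0],-1]]' 60|grep -E 'pos|open'
python3 -m inch '[[[0,0,0.22],[0,0,0],-1],[[0,0,0.22],[0,0,0],-1],[[0,0,0.22],[0,0,0],-1],[[0,0,0.22],[0,0,0],-1],[[0,0,0.22],[0,0,0],-1],[[0,0,0.22],[0,0,0],-1],[[0,0,0.22],[0,0,0],-1]]'|grep -E 'pos|force'
python3 -c "
from h import *
chain((503,-115.5,24,89.4))"
```

```text
eef_pos: [482.5, -116.3, 202.5]
opening: 0.0
eef_pos: [483.8, -116.7, 28.2]
ft_force: [-0.4, -0.2, -0.3]
finger_force: 0.0
(503, -115.5, 24, 89.4) [0.0018, 0.024, 0.0054] -0.0002864788975654116 rows 1
```

```bash
python3 -m inch '[[[0,0.006,0.003],[0,0,0],-1],[[0,0.012,0.003],[0,0,0],-1],[[0,0.018,0.003],[0,0,0],-1],[[0,0.024,0.003],[0,0,0],-1],[[0,0.027,0.003],[0,0,0],-1],[[0,0.028,0.003],[0,0,0],-1],[[0,0.028,0.003],[0,0,0],-1]]'|grep -E 'pos|ft'
python3 -m inch '[[[0,0.00125,0],[0,0,0],-1],[[0,0.0025,0],[0,0,0],-1],[[0,0.0025,0],[0,0,0],-1]]'|grep -E 'pos|ft'
```

```text
eef_pos: [504.1, -115.5, 23.4]
ft_force: [0.5, -0.9, 0.3]
eef_pos: [505.5, -115.4, 23.2]
ft_force: [-1.6, -0.6, 1.2]
```

```bash
python3 -m inch '[[[0,0.00125,0],[0,0,0],-1],[[0,0.0025,0],[0,0,0],-1],[[0,0.0025,0],[0,0,0],-1]]'|grep -E 'pos|ft'
python3 -m inch '[[[0,0.00125,0],[0,0,0],-1],[[0,0.00125,0],[0,0,0],-1],[[0,0.00125,0],[0,0,0],-1]]'|grep -E 'pos|ft'
```

```text
eef_pos: [507.1, -115.6, 23.2]
ft_force: [-5.2, -1.0, 3.8]
eef_pos: [507.2, -115.5, 23.1]
ft_force: [-8.2, -1.7, 5.0]
```

```bash
python3 -m inch '[[[0,-0.01,0],[0,0,0],-1],[[0,-0.03,0],[0,0,0],-1],[[0,-0.03,0],[0,0,0],-1],[[0,-0.04,-0.1],[0,0,0],-1],[[0,-0.04,-0.25],[0,0,0],-1],[[0,-0.04,-0.25],[0,0,0],-1],[[-0.15,-0.04,-0.25],[0,0,0],-1],[[-0.15,-0.04,-0.25],[0,0,0],-1]]'|grep pos
python3 -m inch '[[[-0.05,0,0],[0,0,0],-1],[[-0.05,0,0],[0,0,0],-1],[[-0.05,0,0],[0,0,0],-1],[[-0.05,0,0],[0,0,0],-1],[[-0.05,0,0],[0,0,0],-1],[[-0.05,0,0],[0,0,0],-1]]'|grep -E 'pos|ft'
python3 - <<'E'
from h import *
t=grab("top"); carts(t,["green","pink","blue","yellow","orange"],amin=60)
for B in blobs(t,0,6)+blobs(t,177,180):
    if 190<B[1][0]<450 and 140<B[1][1]<290: print('red',B[0],B[1])
d=cv2.absdiff(t["color"],cv2.imread("pics/top0.png")).max(2); print('tray',(d[155:185,305:400]>40).sum(),'tipbox',(d[180:222,462:522]>40).sum(),'bottle/jar',(d[140:195,135:235]>40).sum())
E
```

```text
eef_pos: [478.0, -208.2, 215.2]
eef_pos: [476.1, -246.3, 211.5]
ft_force: [-0.2, -0.5, 0.3]
green 84 [251.5, 209.1] body [565.6 192.9] [32.1, 29.6] 90.6 tab 21 [568.  225.8] tabang 90.6
pink 91 [237.5, 209.1] body [565.2 230.3] [32.1, 29.6] 90.6 tab 32 [567.9 229.7] tabang 90.6
blue 193 [301.0, 206.9] body [571.1  59.4] [37.5, 32.3] 90.6 tab 49 [568.4  62.5] tabang 1.1
blue 96 [264.4, 208.8] body [565.9 158.2] [32.1, 29.6] 90.6 tab 26 [561.1 125.6] tabang 90.6
yellow 94 [278.5, 210.1] body [562.3 120.7] [26.9, 37.4] 90.6 tab 31 [561.1 122.9] tabang 90.6
yellow 122 [370.0, 222.0] body [ 532.8 -123.6] [29.3, 26.8] 90.6 tab 60 [530.4 -94.2] tabang 90.6
orange 103 [223.7, 208.5] body [566.1 266.3] [34.8, 32.3] 90.6 tab 27 [567.9 232.3] tabang 90.6
red 126 [379.3, 164.8]
red 17 [384.9, 221.4]
tray 32 tipbox 88 bottle/jar 0
```

Every reading is in place: bar in line, five cartridges through, stick in its tray, and the bottle and jar unchanged against the start image. The tip box region differs by 88 pixels, which I put down to the arm's shadow. Handing in.

```bash
python3 -c "
from rig import ticket
print(ticket.finish_job())"
```

```text
the job is handed in; nothing more can be done
None
```

The job is handed in; no verdict came back, but my last measurements had the bar against the pin, all five cartridges upright past the arch, and the stick in its tray.

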